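Load the shaker carrier with culture jars and fit its retaining spring

ROBOT

A 6-joint arm with a two-finger parallel gripper is mounted at the origin on the work surface. World frame = base frame: x ahead of the robot, y to its left, z up, the work surface at z = 0. Lengths are in m, angles in rad, forces in N, time in s.
With the tool pointing down it reaches from about 0.375 to 0.9 m from the base axis. Payload 3.1 kg.
Tool frame: the origin (TCP) lies on the centre line of the jaws, within the pads' length; the fingertips stand 17 mm ahead of it and the grasp point (between the pads) lies 2 mm behind it; y points along the fingers, z is the direction in which the jaws open and shut, and the axes are right-handed (so a half turn about y gives the same grasp; the last joint's range is limited). The gripper opens to 85 mm and grips with 20 to 120 N. Pads are 22 mm wide; open, the fingers measure 114 mm over their backs; the gripper's body (76 mm by 85 mm) begins 54 mm behind the grasp point. The pads swing forward as they close: fully open they stand 13 mm farther back than shut.
Start: joints at [-1.306, 0.527, 1.433, -0, 1.181, -0.178], TCP at [0.268, -0.565, 0.248] pointing down, gripper open.
Joint ranges: [-3.08, 3.08], [-0.75, 2.2], [0.22, 2.44], [-1.43, 4.57], [0, 2.65], [-2.85, 2.85]. Speed limits (rad/s): [2.79, 2.79, 3.14, 3.14, 3.14, 3.14].

INTERFACE

Orientations are given as a unit quaternion [x, y, z, w].
In Python, from station import manip gives the robot as it stands.
- The arm moves only by the shell command python3 -m handwheel 'ROWS' [FORCE]. ROWS is JSON, one flat list of numbers, 7 for each row, row after row: the shift along the tool's x, y, z in cm, then the turn, a rotation vector about the tool's x, y, z in rad, then the finger opening in cm, from 0 to 8.54. A call has 1 to 10 rows; each row is the pose to reach, as a shift and turn from the pose commanded when the call began, along the tool's axes at that moment; what a row does not reach only later rows make up. A row lasts 1/12 s, in which the tool goes at most 41.7 mm and 7.16 degrees, less where a joint would pass 70% of its speed; a pose out of reach is approached as far as the arm can. A call with a gripper value outside its range is refused whole. The fingers move at their own pace and stop on an object; FORCE is the grip in N (left out, the last holds). Time passes only in rows, so rows that repeat a pose let the fingers close. It gives the time, the measured TCP pose, the force and the opening at its end, in the units of the state.
- manip.sense(): the state, without advancing time (a new reading comes with each control period).
- manip.snapshot(name): name is "scene" or "top" or "wrist"; returns a dict with "frame" (480x640x3 uint8, red, green, blue), "depth" (480x640 float32, m along the optical axis (not along the pixel's ray), 0 where there is no reading), "camera_matrix" (3x3 intrinsics, pixels), "rvec" (rotation vector, rad) and "tvec" (3), from world to camera coordinates, as OpenCV has them. Camera axes: x right, y down, z forward; pixel columns grow to the right and rows downward; lengths in m; the calibration is good to about 2 mm. The wrist camera is an equidistant fisheye: a pixel r from the principal point sees the ray r / f radians off the axis. A picture is of the moment at which its call begins.
- manip.sign_off(): hands the job in, once; it reports no verdict.
The state is a dict: "t": time; "q": joint angles; "qd": joint speeds; "tau": joint torques, N m; "tcp_pos": TCP position; "tool_rot": TCP orientation; "force": force on the tool from outside, world axes, zero at the start; "ft_torque": the same for the moment, N m; "finger_gap": opening from 0.0 (shut) to 1.0 (fully open).
Only numpy, scipy, OpenCV 4.12 (cv2) and the standard library are available. Lean on these libraries where they do the work, as an engineer would, in place of code of your own. Each camera call takes 0.05 s, during which the arm holds its last target.

TASK

Get the culture jars ready for the shaker: stand every jar that is on the bench upright in a compartment of its own in the carrier, and press every lid fully home. Then take the retaining spring from its stand, first drop its pin right down into the hole of the carrier, and after that stretch the spring and put its eye over the post at the other end. Press both ends of the stretched spring down so that they sit fully home on their blocks. Leave the plant pots and the spray bottle where they are.

Things in the scene. Friction and masses are not known exactly. Their poses are not given: they have to be found in the camera images.
- carrier: fixed white shaker carrier, plate 150 x 300 x 6 mm, origin under its centre. Four blue compartments run along its y at x = +35 mm (walls 4 mm, tops 22 mm above the bench). At x = -42 mm two dark steel blocks, 34 mm wide, tops 40 mm above the bench: hole block at y = +115 (40 mm long in y), post block at y = -139 to -67 mm; the post is at y = -115, 230 mm from the hole.
- hole (a point): centre of the mouth of the round hole in the top of the hole block, 40 mm above the bench; 11 mm wide, 29 mm deep, 2 mm chamfer. Axes as the carrier's.
- post_top (a point): centre of the top of the brass post on the post block: 9 mm thick, 10 mm tall, so its foot is 10 mm below this point. Axes as the carrier's.
- spring_pin (a point): lower tip of the steel pin (6 mm thick, 24 mm long, pointing down) under the orange foot (22 x 18 mm) of the spring's hook end. The spring's x runs from pin to eye, its z up. Whole spring: 224 mm long, 75 g. At the start it lies level on the grey stand.
- stand: grey fixed stand where the spring is parked, base 270 x 60 mm, x along the spring, origin under its centre; two pillars 36 mm high. The spring's pin is in a 13 mm hole at x = -100 mm, its eye over a stub 5 mm high at x = +100 mm: lift the spring 26 mm or more to free it.
- spring_hook_tab (a point): centre of the orange tab on the spring's hook end, straight above the pin, 47 mm above the pin's tip: 20 mm along the spring, 14 mm across (grip it across), top 15 mm above this point. If this end has ridden up in the hole while the spring was stretched, a push of 10 to 20 N on the top of the tab brings it home.
- spring_middle (a point): point on the axis of the steel coil, 85 mm from the pin along the spring and 37 mm above the pin's tip; the coil is 14 mm thick and stiff against bending, and may be gripped across here, near the balance point.
- spring_eye_tab (a point): centre of the yellow tab at the eye end, 32 mm short of the eye's centre, 23 mm above the eye's underside: 20 mm along the spring, 14 mm across (grip it across), top 15 mm above this point. Pulled along the spring's x the eye end slides straight out: 1.5 N to begin, then 220 N/m, up to 60 mm of stretch.
- spring_eye_ring (a point): centre of the square steel eye at the far end, at its underside: opening 15 mm, outside 26 mm, 5 mm thick; underside level with that of the orange foot. Unstretched it is 200 mm from the pin: with the pin in the hole it lies on the post block about 30 mm short of the post, and must be lifted over it (a lift of 11 to 16 mm leaves the pin in its hole).
- cell1 (a point): centre of the floor of compartment 1 of the carrier, 10 mm above the bench; inside 54 x 55.5 mm, 12 mm deep; compartments run 1 to 4 from the hole end to the post end, 59.5 mm apart.
- cell2 (a point): centre of the floor of compartment 2 of the carrier, 10 mm above the bench; inside 54 x 55.5 mm, 12 mm deep; compartments run 1 to 4 from the hole end to the post end, 59.5 mm apart.
- cell3 (a point): centre of the floor of compartment 3 of the carrier, 10 mm above the bench; inside 54 x 55.5 mm, 12 mm deep; compartments run 1 to 4 from the hole end to the post end, 59.5 mm apart.
- cell4 (a point): centre of the floor of compartment 4 of the carrier, 10 mm above the bench; inside 54 x 55.5 mm, 12 mm deep; compartments run 1 to 4 from the hole end to the post end, 59.5 mm apart.
- jar1_center (a point): clear round culture jar with an orange lid and a seedling inside, 48 mm wide, on its vertical axis 40 mm above its underside (a good height to grip it); about 150 g. The lid is 52 mm wide and 16 mm tall; its top is 78 mm above the jar's underside when it stands up and 72 mm when home. From 2 to 4 jars are present; an absent one reads None.
- lid1 (a joint): how far the snap lid of jar 1 has been pushed down, in m: 0 to 0.002 at the start (standing up), 0.006 fully home against a stop. It moves under about 8 N of push and stays where it is left.
- jar2_center (a point): clear round culture jar with a green lid and a seedling inside, 48 mm wide, on its vertical axis 40 mm above its underside (a good height to grip it); about 150 g. The lid is 52 mm wide and 16 mm tall; its top is 78 mm above the jar's underside when it stands up and 72 mm when home. From 2 to 4 jars are present; an absent one reads None.
- lid2 (a joint): how far the snap lid of jar 2 has been pushed down, in m: 0 to 0.002 at the start (standing up), 0.006 fully home against a stop. It moves under about 8 N of push and stays where it is left.
- jar3_center (a point): clear round culture jar with a blue lid and a seedling inside, 48 mm wide, on its vertical axis 40 mm above its underside (a good height to grip it); about 150 g. The lid is 52 mm wide and 16 mm tall; its top is 78 mm above the jar's underside when it stands up and 72 mm when home. From 2 to 4 jars are present; an absent one reads None.
- lid3 (a joint): how far the snap lid of jar 3 has been pushed down, in m: 0 to 0.002 at the start (standing up), 0.006 fully home against a stop. It moves under about 8 N of push and stays where it is left.
- jar4_center (a point): clear round culture jar with a yellow lid and a seedling inside, 48 mm wide, on its vertical axis 40 mm above its underside (a good height to grip it); about 150 g. The lid is 52 mm wide and 16 mm tall; its top is 78 mm above the jar's underside when it stands up and 72 mm when home. From 2 to 4 jars are present; an absent one reads None.
- lid4 (a joint): how far the snap lid of jar 4 has been pushed down, in m: 0 to 0.002 at the start (standing up), 0.006 fully home against a stop. It moves under about 8 N of push and stays where it is left.
- pot_a: black square plant pot with a seedling and an orange label, 68 mm wide, 74 mm tall (label to 115 mm); loose, origin at the centre of its underside; to be left alone.
- pot_b: black square plant pot with a seedling and a blue label, 68 mm wide, 74 mm tall (label to 115 mm); loose, origin at the centre of its underside; to be left alone.
- sprayer: white round spray bottle with a blue head, 60 mm wide, 172 mm tall; loose, origin at the centre of its underside; to be left alone.
Mind the look-alikes: they are no part of the job. Leave any red look-alike of the part that bears jar3_center alone.

How it is judged:
On the way, in this order (a step that is already met when the one before it is completed fails the run):
1. every jar stands in a compartment of the carrier with its lid pressed home (((horizontal distance between jar1_center and cell1 below 0.012 m and z of jar1_center in the frame of cell1 between 0.032 and 0.045 m) or (horizontal distance between jar1_center and cell2 below 0.012 m and z of jar1_center in the frame of cell2 between 0.032 and 0.045 m) or (horizontal distance between jar1_center and cell3 below 0.012 m and z of jar1_center in the frame of cell3 between 0.032 and 0.045 m) or (horizontal distance between jar1_center and cell4 below 0.012 m and z of jar1_center in the frame of cell4 between 0.032 and 0.045 m)) and angle between each of jar1_center, jar2_center, jar3_center, jar4_center's own z axis and vertical below 0.15 rad and value of joint each of lid1, lid2, lid3, lid4 above 0.0045 m and ((horizontal distance between jar2_center and cell1 below 0.012 m and z of jar2_center in the frame of cell1 between 0.032 and 0.045 m) or (horizontal distance between jar2_center and cell2 below 0.012 m and z of jar2_center in the frame of cell2 between 0.032 and 0.045 m) or (horizontal distance between jar2_center and cell3 below 0.012 m and z of jar2_center in the frame of cell3 between 0.032 and 0.045 m) or (horizontal distance between jar2_center and cell4 below 0.012 m and z of jar2_center in the frame of cell4 between 0.032 and 0.045 m)) and ((horizontal distance between jar3_center and cell1 below 0.012 m and z of jar3_center in the frame of cell1 between 0.032 and 0.045 m) or (horizontal distance between jar3_center and cell2 below 0.012 m and z of jar3_center in the frame of cell2 between 0.032 and 0.045 m) or (horizontal distance between jar3_center and cell3 below 0.012 m and z of jar3_center in the frame of cell3 between 0.032 and 0.045 m) or (horizontal distance between jar3_center and cell4 below 0.012 m and z of jar3_center in the frame of cell4 between 0.032 and 0.045 m)) and ((horizontal distance between jar4_center and cell1 below 0.012 m and z of jar4_center in the frame of cell1 between 0.032 and 0.045 m) or (horizontal distance between jar4_center and cell2 below 0.012 m and z of jar4_center in the frame of cell2 between 0.032 and 0.045 m) or (horizontal distance between jar4_center and cell3 below 0.012 m and z of jar4_center in the frame of cell3 between 0.032 and 0.045 m) or (horizontal distance between jar4_center and cell4 below 0.012 m and z of jar4_center in the frame of cell4 between 0.032 and 0.045 m))), for 0.2 s.
2. the spring's pin is down in the hole of the carrier (horizontal distance between spring_pin and hole below 0.006 m and z of spring_pin in the frame of hole below -0.016 m), for 0.2 s.
3. the spring is stretched, its eye down over the post, its pin still in the hole (all of step 2 and horizontal distance between spring_eye_ring and post_top below 0.007 m and z of spring_eye_ring in the frame of post_top below -0.006 m), for 0.2 s.
At the end, for the whole second after the job is handed in: Each jar present is upright (0.15 rad) on a compartment floor within 12 mm of its centre, lid down 4.5 mm or more; the pin is 16 mm or more deep in the hole and within 6 mm of its axis; the eye is round the post (7 mm), its underside 6 mm or more below the post top (all of step 1 and all of step 3); the robot touches nothing.
It fails at once if the pot with the orange label is pushed more than 40 mm or tipped over (distance of pot_a from where it was at the start of the episode above 0.04 m or angle between pot_a's own z axis and vertical above 0.5 rad).
It fails at once if the pot with the blue label is pushed more than 40 mm or tipped over (distance of pot_b from where it was at the start of the episode above 0.04 m or angle between pot_b's own z axis and vertical above 0.5 rad).
It fails at once if the spray bottle is pushed more than 40 mm or tipped over (distance of sprayer from where it was at the start of the episode above 0.04 m or angle between sprayer's own z axis and vertical above 0.5 rad).
Of jar1, jar2, jar3, jar4 only 2 to 4 are there at a start; the rules pass over those that are not, and their reading is None.
At some moment in a run one of jar1, jar2, jar3, jar4 may be knocked a few centimetres aside while the robot is not near it.
It also fails if it takes over 210 s, if anything falls off the work surface, if the arm or the gripper's body presses on something with over 40 N, if the wrist force passes 120 N, or if a joint passes its speed limit or range.

## Working session

There is one attempt and no reset: what is moved stays moved. The work goes in short steps, Python scripts to look and compute and a shell command to move; the robot and the scene stay as the last step left them, time stands still between calls to the robot, and variables do not carry over. Pictures are saved under pics/ and viewed, and the job is handed in when it is done.

```bash
ls; mkdir -p pics
cat > h.py <<'E'
import numpy as np, cv2
from station import manip
from scipy.spatial.transform import Rotation as R
def snap(n):
    s=manip.snapshot(n); return s
def save(s,name,crop=None,scale=1):
    im=s["frame"][:,:,::-1]
    if crop: x0,y0,x1,y1=crop; im=im[y0:y1,x0:x1]
    if scale!=1: im=cv2.resize(im,None,fx=scale,fy=scale,interpolation=cv2.INTER_CUBIC)
    cv2.imwrite("pics/"+name,im)
def cloud(s):
    K=np.array(s["camera_matrix"]);d=s["depth"];h,w=d.shape
    u,v=np.meshgrid(np.arange(w),np.arange(h))
    X=np.stack([(u-K[0,2])/K[0,0]*d,(v-K[1,2])/K[1,1]*d,d],-1)
    Rm=cv2.Rodrigues(np.array(s["rvec"],float))[0];t=np.array(s["tvec"],float).ravel()
    return (X-t)@Rm
def onplane(s,u,v,z):
    K=np.array(s["camera_matrix"]);Rm=cv2.Rodrigues(np.array(s["rvec"],float))[0];t=np.array(s["tvec"],float).ravel()
    c=-Rm.T@t; r=Rm.T@np.array([(u-K[0,2])/K[0,0],(v-K[1,2])/K[1,1],1]); return c+r*(z-c[2])/r[2]
E
python3 - <<'E'
from h import *
st=manip.sense(); print({k:np.round(v,3) for k,v in st.items()}); print(R.from_quat(st["tool_rot"]).as_matrix().round(3))
for n in ["scene","top","wrist"]:
    s=snap(n); save(s,n+"0.png"); np.savez(n+"0.npz",**s); print(n,s["camera_matrix"],s["rvec"],s["tvec"])
E
```

```text
pics
{'t': np.float64(0.0), 'q': array([-1.306,  0.528,  1.434,  0.   ,  1.181, -0.179]), 'qd': array([-0.001, -0.002, -0.   , -0.001,  0.001,  0.002]), 'tau': array([ 3.0000e-03, -4.4234e+01, -1.7802e+01, -0.0000e+00,  8.0000e-03,
        0.0000e+00]), 'tcp_pos': array([ 0.268, -0.564,  0.247]), 'tool_rot': array([-0.155,  0.691, -0.689,  0.155]), 'force': array([-0.465, -0.017, -0.548]), 'ft_torque': array([-0.042,  0.02 ,  0.009]), 'finger_gap': np.float64(1.001)}
[[-0.904 -0.001  0.428]
 [-0.428  0.002 -0.904]
 [-0.    -1.    -0.002]]
scene [[476.25795783   0.         319.25608079]
 [  0.         476.25795783 237.84935664]
 [  0.           0.           1.        ]] [ 0.98652345  2.63684547 -0.8162463 ] [ 0.42891798 -0.29249381  1.40567832]
top [[589.44144293   0.         311.40118814]
 [  0.         589.44144293 227.75628851]
 [  0.           0.           1.        ]] [ 2.17412841 -2.12488049  0.15392598] [0.00179104 0.61005095 1.12383178]
wrist [[371.64829954   0.         321.13028853]
 [  0.         371.64829954 231.19549954]
 [  0.           0.           1.        ]] [-2.43218323  1.53783095  0.2374646 ] [-0.62301914 -0.03887124  0.38082199]
```

View pics/top0.png

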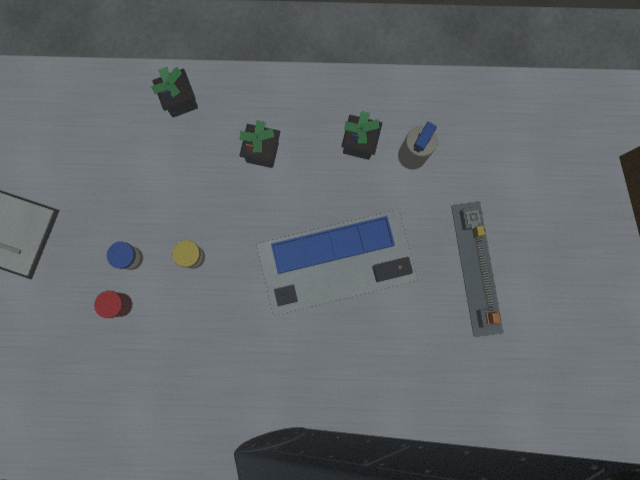

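View pics/scene0.png

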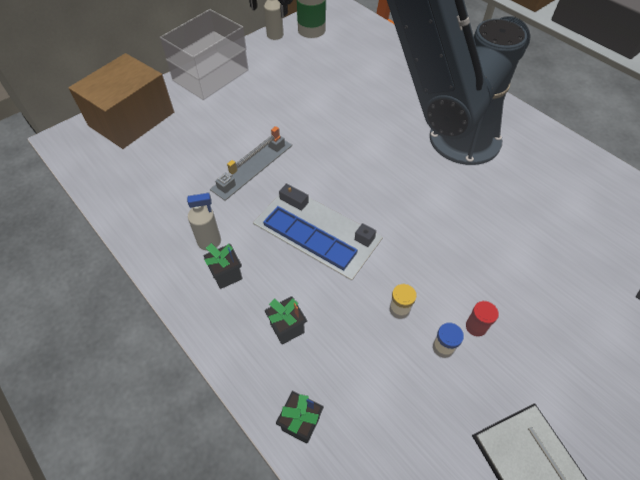

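View pics/wrist0.png

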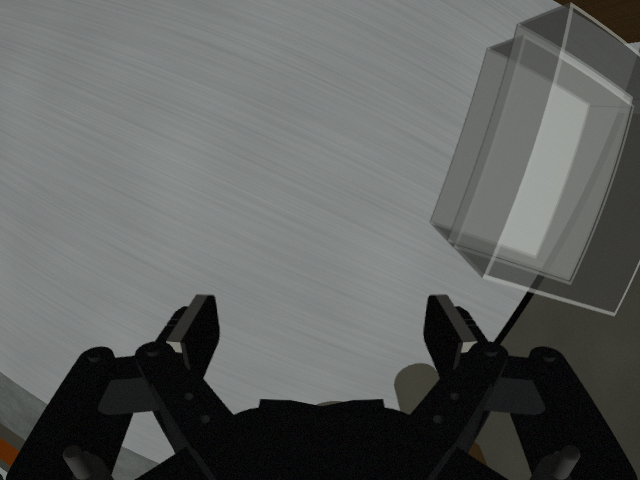

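The top view shows a blue lid at about (122,255), a yellow lid at (186,254) and a red look-alike at (109,304). The carrier is at about (337,262) and the spring on its stand at (478,270), with the orange hook end at (493,318) and the yellow eye tab at (480,231). I need to confirm which jars are meant and measure everything.

Run:
```python
from h import *
s=dict(np.load("top0.npz")); C=cloud(s)
save(s,"topcropA.png",(70,200,250,340),4)
save(s,"topcropB.png",(240,190,520,345),2.8)
hsv=cv2.cvtColor(s["frame"],cv2.COLOR_RGB2HSV)
for n,(a,b,x) in {"blue":((110,100,60),(125,255,255),(100,235,145,275)),"yellow":((15,80,80),(35,255,255),(165,235,210,275)),"red":((0,120,60),(8,255,255),(90,285,130,325)),"spr_or":((3,100,80),(18,255,255),(480,300,510,330)),"spr_y":((15,80,80),(35,255,255),(465,215,495,245))}.items():
    m=cv2.inRange(hsv,a,b)>0; k=np.zeros_like(m);k[x[1]:x[3],x[0]:x[2]]=1;m&=k
    P=C[m]; z=np.median(P[:,2]);zt=np.percentile(P[:,2],80); mm=m&(abs(C[:,:,2]-zt)<.006)
    v,u=np.nonzero(mm); print(n,m.sum(),zt.round(4),"px",u.mean().round(1),v.mean().round(1),"xyz",C[mm].mean(0).round(4),"cv",onplane(s,(u.min()+u.max())/2,(v.min()+v.max())/2,zt).round(4))
```

```text
blue 551 0.078 px 119.9 254.5 xyz [0.5451 0.3798 0.0763] cv [0.545  0.3791 0.078 ]
yellow 564 0.0796 px 185.5 253.1 xyz [0.5505 0.2546 0.078 ] cv [0.5506 0.2533 0.0796]
red 408 0.0796 px 107.7 304.3 xyz [0.4505 0.3959 0.0779] cv [0.4511 0.3957 0.0796]
spr_or 91 0.0755 px 495.7 317.5 xyz [ 0.4424 -0.3358  0.0742] cv [ 0.4425 -0.336   0.0755]
spr_y 71 0.077 px 480.5 230.3 xyz [ 0.608  -0.3099  0.0749] cv [ 0.6072 -0.3093  0.077 ]
```

Run:
```python
from h import *
s=dict(np.load("top0.npz")); C=cloud(s)
for (u,v) in [(285,293),(400,268),(392,270),(350,280),(475,212),(480,231),(493,318),(478,270),(485,318),(470,330),(175,95),(260,145),(360,130),(420,145)]: print((u,v),C[v,u].round(4))
```

```text
(285, 293) [0.4812 0.0656 0.0104]
(400, 268) [ 0.5338 -0.1591  0.0473]
(392, 270) [ 0.5303 -0.1448  0.0379]
(350, 280) [ 0.5104 -0.0645  0.0067]
(475, 212) [ 0.6496 -0.3098  0.0396]
(480, 231) [ 0.6068 -0.3094  0.0732]
(493, 318) [ 0.4414 -0.3314  0.072 ]
(478, 270) [ 0.5364 -0.3228  0.0081]
(485, 318) [ 0.4409 -0.3267  0.0367]
(470, 330) [ 0.4162 -0.3075 -0.0018]
(175, 95) [0.8556 0.2863 0.1007]
(260, 145) [0.7604 0.1182 0.0981]
(360, 130) [ 0.7962 -0.0741  0.0936]
(420, 145) [ 0.7464 -0.1758  0.1711]
```

View pics/topcropA.png

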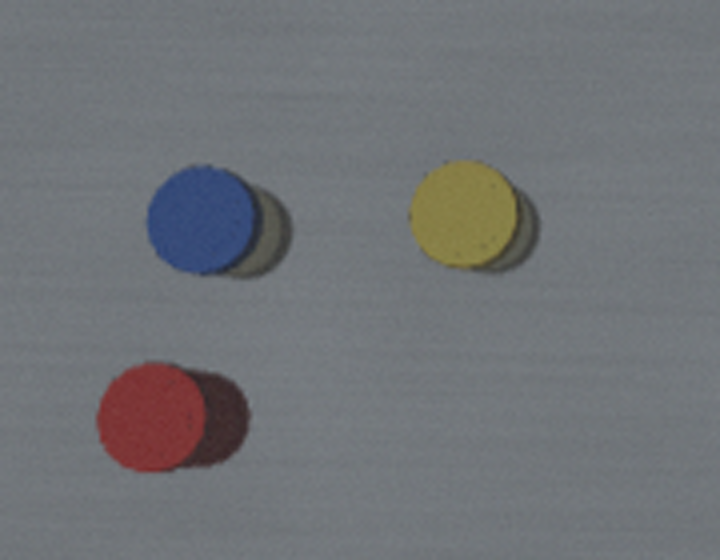

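View pics/topcropB.png

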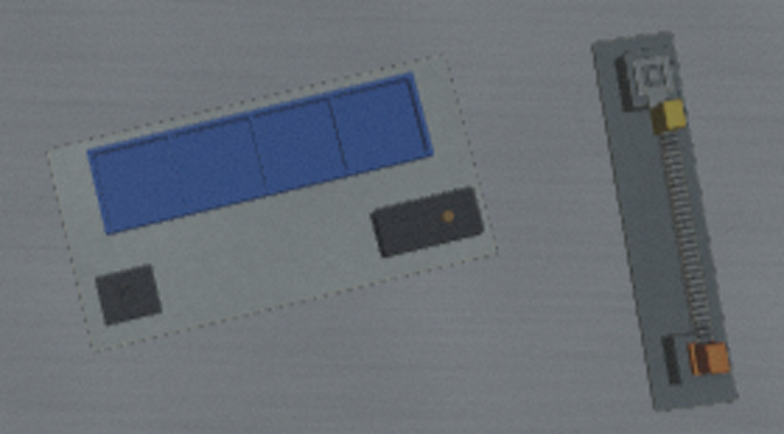

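The candidates are the blue lid at (120,254), the yellow lid at (185,253) and the red one at (108,304). The crop shows blue and yellow with clear jar bodies, so those are jar3 and jar4. The third has a red body as well as a red lid, so it's the look-alike and I'll leave it alone. Next I'll measure the carrier and spring poses.

Run:
```python
from h import *
s=dict(np.load("top0.npz")); C=cloud(s)
im=s["frame"]; hsv=cv2.cvtColor(im,cv2.COLOR_RGB2HSV)
m=cv2.inRange(hsv,(105,90,40),(128,255,255)); k=np.zeros_like(m);k[205:280,262:402]=255;m&=k
c=max(cv2.findContours(m,0,2)[0],key=cv2.contourArea)
def rect(c,z):
    P=np.array([onplane(s,u,v,z)[:2] for u,v in c.reshape(-1,2)])
    r=cv2.minAreaRect((P*1000).astype(np.float32)); return r
print("blue",rect(c,.022))
g=cv2.cvtColor(im,cv2.COLOR_RGB2GRAY); Z=C[:,:,2]
for n,x in {"hole":(268,278,305,312),"post":(362,250,420,290)}.items():
    m=((Z>.028)&(Z<.046)).astype(np.uint8)*255; k=np.zeros_like(m);k[x[1]:x[3],x[0]:x[2]]=255;m&=k
    c=max(cv2.findContours(m,0,2)[0],key=cv2.contourArea); print(n,rect(c,.04), np.median(Z[m>0]))
    cr=im[x[1]-6:x[3]+6,x[0]-6:x[2]+6,::-1].astype(float); cr=np.clip(cr*2.2,0,255).astype(np.uint8)
    cv2.imwrite(f"pics/b_{n}.png",cv2.resize(cr,None,fx=10,fy=10,interpolation=cv2.INTER_NEAREST)); print(x[0]-6,x[1]-6)
x=(440,195,515,345); cr=np.clip(im[x[1]:x[3],x[0]:x[2],::-1].astype(float)*1.6,0,255).astype(np.uint8)
cv2.imwrite("pics/b_spring.png",cv2.resize(cr,None,fx=4,fy=4,interpolation=cv2.INTER_CUBIC))
hs=dict(np.load("scene0.npz")); save(hs,"scene_spring.png",(190,110,400,280),3.7)
```

```text
blue ((580.6775512695312, -27.281356811523438), (62.186946868896484, 241.86106872558594), 14.874029159545898)
hole ((477.206787109375, 63.6533088684082), (33.974849700927734, 40.064308166503906), 15.248998641967773) 0.03963086496903844
262 272
post ((533.2611083984375, -146.060791015625), (33.74764633178711, 72.75386810302734), 15.278636932373047) 0.039814861145892506
356 244
```

View pics/b_hole.png

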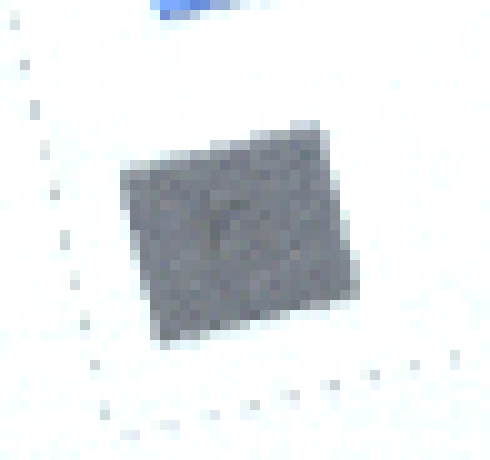

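View pics/b_post.png

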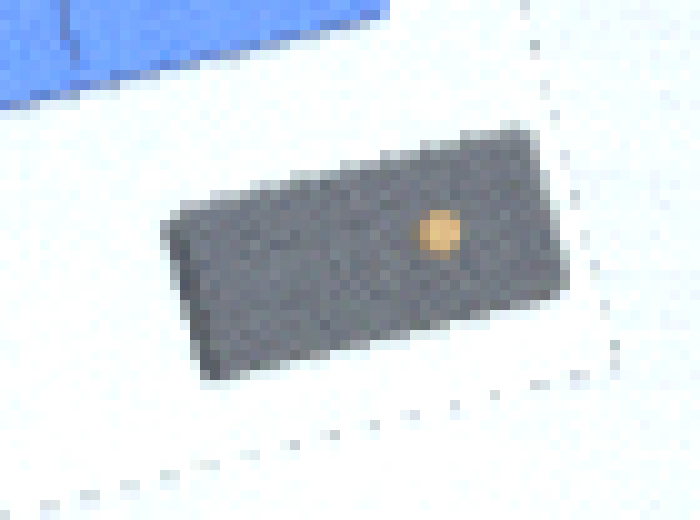

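View pics/b_spring.png

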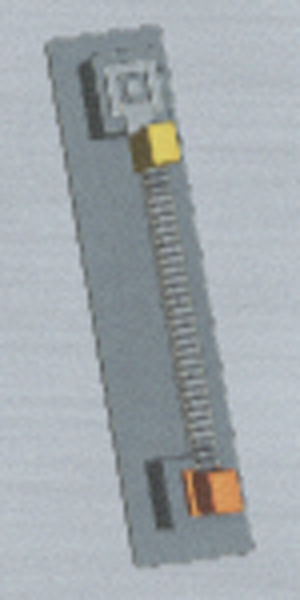

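View pics/scene_spring.png

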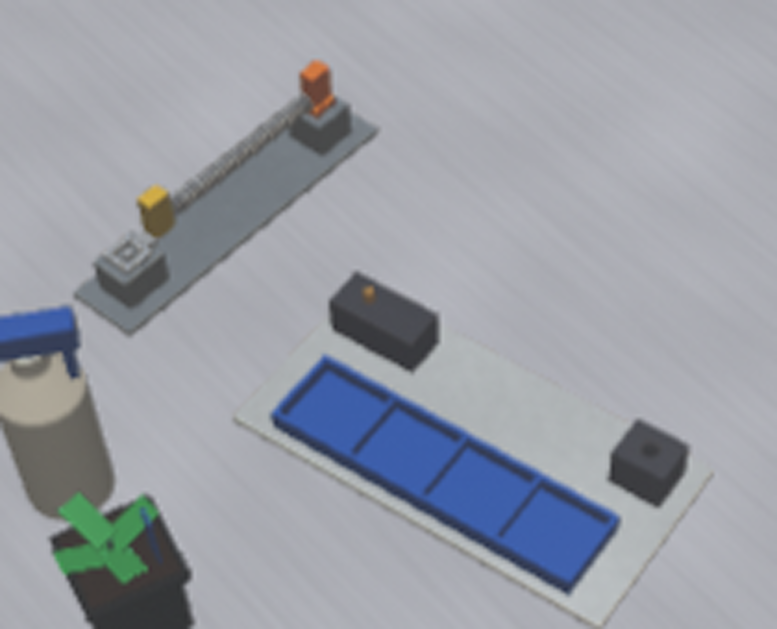

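The carrier comes out at a yaw of about 15°. The blocks and the compartment frame agree to within 1 mm. Only jar3 (blue) and jar4 (yellow) are present. Next is a planning helper, which only computes. I'll type the moves myself.

```bash
cat >> h.py <<'E'
XC=np.array([.9659,.2588,0]);YC=np.array([-.2588,.9659,0]);O=np.array([.5474,-.0361,0])
def car(x,y,z): return O+XC*x+YC*y+np.array([0,0,z])
def Rh(h,):
    a=np.radians(h); zt=np.array([np.cos(a),np.sin(a),0]); yt=np.array([0,0,-1.]); xt=np.cross(yt,zt); return np.stack([xt,yt,zt],1)
def plan(p,h,st=None,tilt=None):
    st=st or manip.sense(); A=R.from_quat(st["tool_rot"]).as_matrix()
    d=A.T@(np.array(p)-st["tcp_pos"])*100; r=R.from_matrix(A.T@Rh(h)).as_rotvec()
    print("shift cm",d.round(2),"rot",r.round(3))
def show():
    st=manip.sense();A=R.from_quat(st["tool_rot"]).as_matrix()
    print("t",round(float(st["t"]),2),"tcp",st["tcp_pos"].round(4),"F",st["force"].round(1),"gap",round(float(st["finger_gap"])*8.54,2),"head",np.degrees(np.arctan2(A[1,2],A[0,2])).round(1),"q",np.array(st["q"]).round(2))
E
python3 - <<'E'
from h import *
for y in (89.25,29.75,-29.75,-89.25): print(car(.035,y/1000,.01).round(4))
print("hole",car(-.042,.115,.04).round(4),"post",car(-.042,-.115,.05).round(4), "post img",onplane(dict(np.load("top0.npz")),399.7,267.1,.05).round(4))
plan([.5505,.2535,.19],15)
E
```

```text
[0.5581 0.0592 0.01  ]
[0.5735 0.0017 0.01  ]
[ 0.5889 -0.0558  0.01  ]
[ 0.6043 -0.1132  0.01  ]
hole [0.4771 0.0641 0.04  ] post [ 0.5366 -0.158   0.05  ] post img [ 0.5354 -0.1581  0.05  ]
shift cm [-60.58   5.88 -61.76] rot [ 1.00e-03 -1.39e+00 -1.00e-03]
```

```bash
python3 -m handwheel '[-4,0,-4,0,-0.12,0,8.5, -8,0,-8,0,-0.24,0,8.5, -12,0,-12,0,-0.36,0,8.5, -15,0,-15,0,-0.46,0,8.5, -18,0,-18,0,-0.56,0,8.5, -21,0,-21,0,-0.66,0,8.5, -24,0,-24,0,-0.76,0,8.5, -27,0,-27,0,-0.86,0,8.5, -30,0,-30,0,-0.96,0,8.5, -30,0,-30,0,-1,0,8.5]' 40
python3 - <<'E'
from h import *
show(); plan([.5505,.2535,.19],15)
E
```

```text
t: 0.98
tcp_pos: [0.4079, -0.1703, 0.2483]
tool_rot: [-0.468, 0.53, -0.53, 0.468]
force: [0.4, 0.3, -0.5]
finger_gap: 0.994
t 0.98 tcp [ 0.4079 -0.1703  0.2483] F [ 0.4  0.3 -0.5] gap 8.49 head -7.1 q [-0.65  0.28  1.87  0.    0.99 -0.52]
shift cm [-43.82   5.84   8.88] rot [-0.    -0.386 -0.   ]
```

```bash
python3 -m handwheel '[-4,0,1,0,-0.05,0,8.5, -8,0,2,0,-0.1,0,8.5, -12,0,3,0,-0.15,0,8.5, -16,1,4,0,-0.2,0,8.5, -20,2,5,0,-0.25,0,8.5, -24,3,6,0,-0.3,0,8.5, -28,4,7,0,-0.36,0,8.5, -32,5,8,0,-0.386,0,8.5, -36,5.5,8.88,0,-0.386,0,8.5, -39.5,5.84,8.88,0,-0.386,0,8.5]'; python3 -m handwheel '[-2,0,-2,0,-0.0,0,8.5, -4,0,0,0,0,0,8.5,-4.3,0,0,0,0,0,8.5]'
python3 - <<'E'
from h import *
show(); plan([.5505,.2535,.19],15)
s=snap("wrist"); save(s,"w1.png")
s=snap("top"); save(s,"t1.png")
E
```

```text
t: 1.82
tcp_pos: [0.5477, 0.2104, 0.1889]
tool_rot: [-0.56, 0.431, -0.432, 0.56]
force: [1.2, -0.6, 0.9]
finger_gap: 0.995
t: 2.07
tcp_pos: [0.5346, 0.2531, 0.1888]
tool_rot: [-0.561, 0.431, -0.43, 0.561]
force: [1.7, -0.0, 1.6]
finger_gap: 0.992
t 2.07 tcp [0.5346 0.2531 0.1888] F [ 1.7 -0.   1.6] gap 8.47 head 15.0 q [ 0.25  0.56  1.58  0.    1.01 -0.01]
shift cm [ 0.37 -0.12  1.54] rot [ 0.    -0.    -0.001]
```

View pics/w1.png

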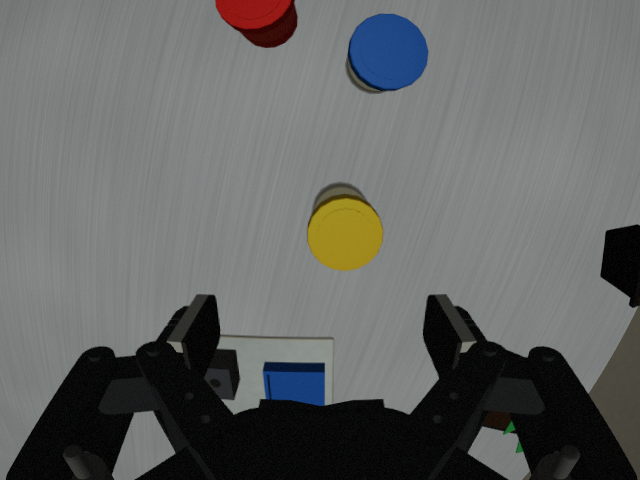

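The wrist view shows the yellow lid at (345,233), the blue lid at (388,52) and the red look-alike at (255,10). I'll check the jar positions against the wrist camera's depth before going down.

```bash
cat >> h.py <<'E'
def wcloud(s):
    K=np.array(s["camera_matrix"]);d=s["depth"];h,w=d.shape
    u,v=np.meshgrid(np.arange(w),np.arange(h)); x=(u-K[0,2])/K[0,0]; y=(v-K[1,2])/K[1,1]; r=np.hypot(x,y)+1e-9
    k=np.tan(np.minimum(r,1.5))/r
    X=np.stack([x*k*d,y*k*d,d],-1)
    Rm=cv2.Rodrigues(np.array(s["rvec"],float))[0];t=np.array(s["tvec"],float).ravel()
    return (X-t)@Rm
COL={"blue":((108,100,40),(128,255,255)),"yellow":((18,100,80),(34,255,255)),"orange":((4,120,80),(16,255,255))}
def blob(s,C,col,zr,xy=None,rad=.06):
    hsv=cv2.cvtColor(s["frame"],cv2.COLOR_RGB2HSV); m=(cv2.inRange(hsv,*COL[col])>0)&(C[:,:,2]>zr[0])&(C[:,:,2]<zr[1])
    if xy is not None: m&=np.hypot(C[:,:,0]-xy[0],C[:,:,1]-xy[1])<rad
    if m.sum()<10: return None
    v,u=np.nonzero(m); P=C[m]
    c,r=cv2.minEnclosingCircle((P[:,:2]*1000).astype(np.float32))
    return dict(n=int(m.sum()),px=(u.mean().round(1),v.mean().round(1)),mean=P.mean(0).round(4),z=np.median(P[:,2]).round(4),circ=np.round(c,1),r=round(r,1))
E
python3 - <<'E'
from h import *
for n in ("wrist","top"):
    s=snap(n); C=wcloud(s) if n=="wrist" else cloud(s)
    for c in ("blue","yellow"): print(n,c,blob(s,C,c,(.07,.09)))
plan([.5505,.2535,.19],15)
E
```

```text
wrist blue {'n': 4629, 'px': (np.float64(387.1), np.float64(47.6)), 'mean': array([0.5437, 0.3819, 0.077 ]), 'z': np.float64(0.0771), 'circ': array([544.2, 382.8]), 'r': 26.0}
wrist yellow {'n': 4302, 'px': (np.float64(344.3), np.float64(229.6)), 'mean': array([0.5493, 0.2583, 0.0787]), 'z': np.float64(0.0787), 'circ': array([549.6, 257.4]), 'r': 25.9}
top blue {'n': 16, 'px': (np.float64(122.0), np.float64(266.4)), 'mean': array([0.5226, 0.3746, 0.0752]), 'z': np.float64(0.0755), 'circ': array([523.2, 374.9]), 'r': 8.9}
top yellow {'n': 447, 'px': (np.float64(230.7), np.float64(250.5)), 'mean': array([0.5577, 0.1681, 0.0773]), 'z': np.float64(0.0775), 'circ': array([569.3, -25. ]), 'r': 294.0}
shift cm [-0.04 -0.    1.56] rot [ 0.    -0.004  0.   ]
```

Run:
```python
from h import *
plan([.5499,.2560,.042],15)
```

```text
shift cm [-0.31 14.8   1.57] rot [ 0.    -0.004  0.   ]
```

```bash
python3 -m handwheel '[-0.31,0,1.57,0,0,0,8.5, -0.31,2,1.57,0,0,0,8.5, -0.31,5,1.57,0,0,0,8.5, -0.31,8,1.57,0,0,0,8.5, -0.31,11,1.57,0,0,0,8.5, -0.31,13,1.57,0,0,0,8.5, -0.31,14.8,1.57,0,0,0,8.5,-0.31,14.8,1.57,0,0,0,8.5,-0.31,14.8,1.57,0,0,0,8.5]' 40;python3 -c "
from h import *
show();plan([.5499,.2560,.042],15)"
```

```text
t: 3.02
tcp_pos: [0.5496, 0.2554, 0.0414]
tool_rot: [0.56, -0.432, 0.432, -0.559]
force: [-0.1, -0.4, 1.3]
finger_gap: 0.996
t 3.02 tcp [0.5496 0.2554 0.0414] F [-0.1 -0.4  1.3] gap 8.51 head 14.7 q [ 0.25  0.79  1.61 -0.    0.74 -0.01]
shift cm [-0.05 -0.06  0.04] rot [ 0.002 -0.006  0.   ]
```

```bash
python3 -m handwheel '[0,0,0,0,0,0,6.5,0,0,0,0,0,0,5.5,0,0,0,0,0,0,4.5,0,0,0,0,0,0,4,0,0,0,0,0,0,4,0,0,0,0,0,0,4,0,0,0,0,0,0,4,0,0,0,0,0,0,4]' 30
python3 - <<'E'
from h import *
show(); s=snap("wrist"); C=wcloud(s); save(s,"w2.png"); print(blob(s,C,"yellow",(.06,.1)))
s=snap("top"); C=cloud(s); save(s,"t2.png",(80,150,320,330),3)
E
```

```text
t: 3.68
tcp_pos: [0.5508, 0.257, 0.0436]
tool_rot: [-0.559, 0.431, -0.432, 0.561]
force: [-0.9, -0.1, 6.3]
finger_gap: 0.59
t 3.68 tcp [0.5508 0.257  0.0436] F [-0.9 -0.1  6.3] gap 5.04 head 14.8 q [ 0.25  0.79  1.61 -0.    0.74 -0.  ]
{'n': 12662, 'px': (np.float64(321.1), np.float64(356.6)), 'mean': array([0.5486, 0.2652, 0.0788]), 'z': np.float64(0.0788), 'circ': array([550.3, 259.1]), 'r': 25.7}
```

View pics/w2.png

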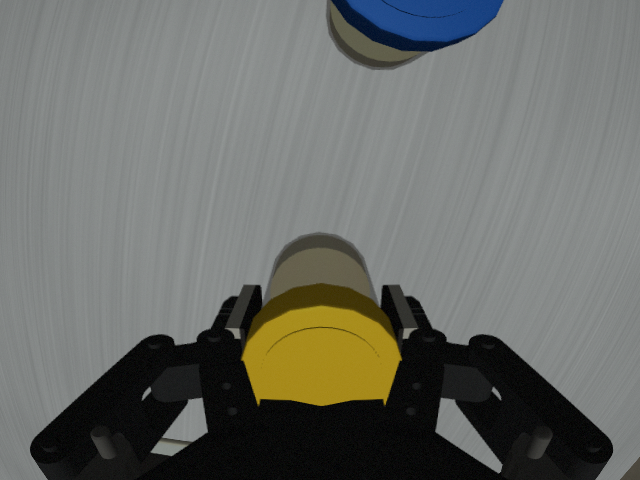

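View pics/t2.png

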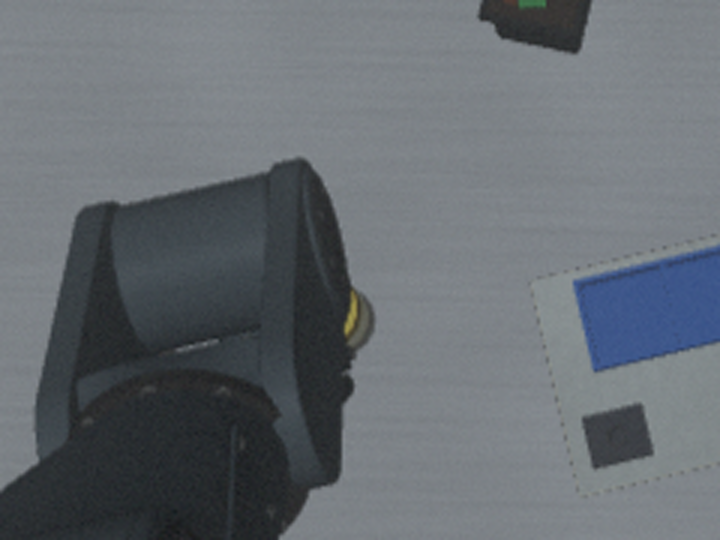

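The jar is between the pads and the yellow lid at (321,357) is centred. I'll lift and check the grip.

```bash
python3 -m handwheel '[0,0,0,0,0,0,4,0,-1,0,0,0,0,4,0,-3,0,0,0,0,4,0,-6,0,0,0,0,4,0,-9,0,0,0,0,4,0,-10,0,0,0,0,4,0,-10,0,0,0,0,4]' 30
python3 - <<'E'
from h import *
show(); s=snap("wrist"); C=wcloud(s); save(s,"w3.png"); print(blob(s,C,"yellow",(.15,.2)))
plan([.5889,-.0558,.15],15)
E
```

```text
t: 4.37
tcp_pos: [0.5516, 0.2575, 0.1454]
tool_rot: [-0.558, 0.43, -0.433, 0.562]
force: [0.0, -0.1, -1.4]
finger_gap: 0.591
t 4.37 tcp [0.5516 0.2575 0.1454] F [ 0.  -0.1 -1.4] gap 5.05 head 14.8 q [ 0.25  0.63  1.57  0.    0.93 -0.01]
{'n': 12674, 'px': (np.float64(321.4), np.float64(356.5)), 'mean': array([0.5494, 0.2656, 0.1805]), 'z': np.float64(0.1805), 'circ': array([550.9, 259.5]), 'r': 25.9}
shift cm [31.24 -0.68 -4.25] rot [-0.003 -0.004 -0.   ]
```

View pics/w3.png

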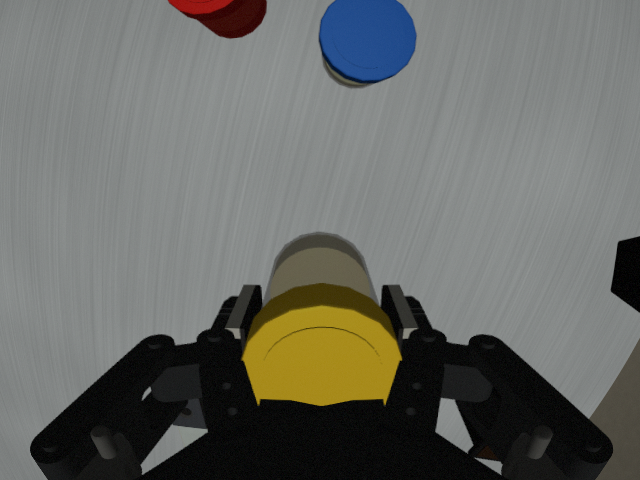

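Grip is good: the opening stayed at 5.05 cm and the jar came up with the arm. Moving to above cell 3.

```bash
python3 -m handwheel '[3,-0.7,-0.5,0,0,0,4,6,-0.7,-1,0,0,0,4,9,-0.7,-1.5,0,0,0,4,12.5,-0.7,-2,0,0,0,4,16,-0.7,-2.5,0,0,0,4,20,-0.7,-3,0,0,0,4,24,-0.7,-3.5,0,0,0,4,28,-0.7,-4,0,0,0,4,30.5,-0.7,-4.25,0,0,0,4,31.24,-0.7,-4.25,0,0,0,4]' 30; python3 -m handwheel '[0,0,0,0,0,0,4,0,0,0,0,0,0,4]'
python3 - <<'E'
from h import *
show(); s=snap("wrist"); C=wcloud(s); save(s,"w4.png"); print(blob(s,C,"yellow",(.15,.2)))
np.savez("w4.npz",**s)
plan([.5889,-.0558,.15],15)
t=snap("top"); save(t,"t4.png")
E
```

```text
t: 5.25
tcp_pos: [0.588, -0.0606, 0.1468]
tool_rot: [0.56, -0.433, 0.432, -0.559]
force: [0.6, -0.3, -1.5]
finger_gap: 0.594
t: 5.42
tcp_pos: [0.587, -0.0555, 0.1473]
tool_rot: [0.56, -0.433, 0.43, -0.56]
force: [-0.1, 0.7, -1.4]
finger_gap: 0.592
t 5.42 tcp [ 0.587  -0.0555  0.1473] F [-0.1  0.7 -1.4] gap 5.06 head 14.7 q [-0.28  0.61  1.61  0.    0.92 -0.54]
{'n': 12863, 'px': (np.float64(321.3), np.float64(355.7)), 'mean': array([ 0.585 , -0.0472,  0.1823]), 'z': np.float64(0.1824), 'circ': array([586.7, -53.6]), 'r': 26.2}
shift cm [ 0.16 -0.24  0.16] rot [ 0.003 -0.003 -0.002]
```

View pics/w4.png

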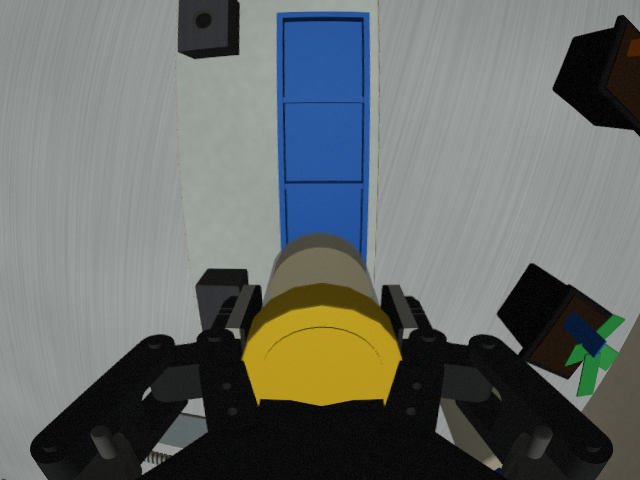

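View pics/t4.png

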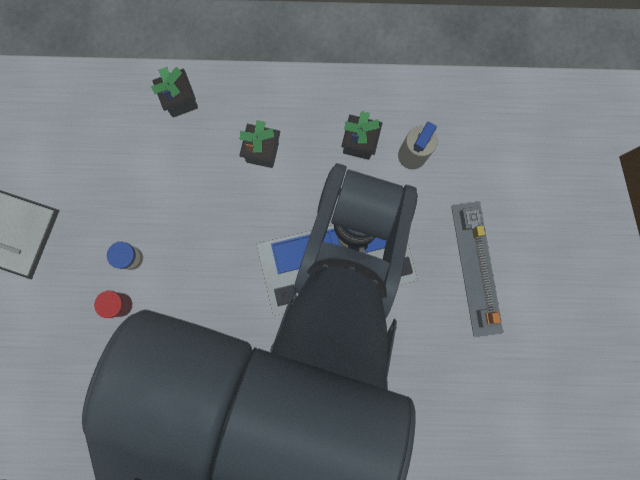

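The wrist view shows cells 1 to 3 ahead, with dividers at rows 102 and 182, and the hole at (203,20). I'll register the carrier in the wrist camera's frame.

```bash
cat >> h.py <<'E'
def wproj(s,P):
    K=np.array(s["camera_matrix"]);Rm=cv2.Rodrigues(np.array(s["rvec"],float))[0];t=np.array(s["tvec"],float).ravel()
    X=np.atleast_2d(P)@Rm.T+t; rr=np.hypot(X[:,0],X[:,1]); th=np.arctan2(rr,X[:,2])
    return np.stack([K[0,2]+K[0,0]*th*X[:,0]/rr,K[1,2]+K[1,1]*th*X[:,1]/rr],1)
def wplane(s,u,v,z):
    K=np.array(s["camera_matrix"]);Rm=cv2.Rodrigues(np.array(s["rvec"],float))[0];t=np.array(s["tvec"],float).ravel()
    x=(u-K[0,2])/K[0,0];y=(v-K[1,2])/K[1,1];th=np.hypot(x,y); r=Rm.T@np.array([np.sin(th)*x/th,np.sin(th)*y/th,np.cos(th)]); c=-Rm.T@t
    return c+r*(z-c[2])/r[2]
def tocar(p): d=np.array(p)-O; return np.array([d@XC,d@YC,d[2]])
E
python3 - <<'E'
from h import *
s=dict(np.load("w4.npz")); im=s["frame"].copy()[:,:,::-1].copy()
C=wcloud(s)
hsv=cv2.cvtColor(s["frame"],cv2.COLOR_RGB2HSV); m=cv2.inRange(hsv,(105,120,30),(128,255,255)); m[:,:260]=0;m[:,390:]=0;m[250:]=0
for v in (40,80,130,160,200,230):
    u=np.nonzero(m[v])[0]; a,b=wplane(s,u.min(),v,.022),wplane(s,u.max(),v,.022); print(v,u.min(),u.max(),tocar(a).round(4),tocar(b).round(4))
for u in (300,325,350):
    v=np.nonzero(m[:,u])[0].min(); print("top",u,v,tocar(wplane(s,u,v,.022)).round(4))
for (u,v) in [(325,102),(325,182)]: print("div",tocar(wplane(s,u,v,.022)).round(4))
print("hole",tocar(wplane(s,203.5,20,.04)).round(4))
print("zs",C[40,300:350:10,2].round(4),C[102,325,2],C[30,190,2])
# overlay predicted cell corners
for y in (.121,.0595,0): 
  for x in (.004,.066):
    p=wproj(s,car(x,y,.022))[0]; cv2.circle(im,(int(round(p[0])),int(round(p[1]))),2,(0,0,255),-1)
p=wproj(s,car(-.042,.115,.04))[0]; cv2.circle(im,(int(round(p[0])),int(round(p[1]))),2,(0,0,255),-1)
cv2.imwrite("pics/w4o.png",cv2.resize(im[0:250,160:400],None,fx=2.4,fy=2.4))
E
```

```text
40 277 369 [0.0039 0.1033 0.022 ] [0.0652 0.103  0.022 ]
80 277 369 [0.0038 0.0753 0.022 ] [0.0651 0.0751 0.022 ]
130 278 368 [0.004  0.0411 0.022 ] [0.0645 0.0409 0.022 ]
160 278 368 [0.0036 0.0206 0.022 ] [0.0648 0.0204 0.022 ]
200 280 367 [ 0.0042 -0.0073  0.022 ] [ 0.0647 -0.0076  0.022 ]
230 281 366 [ 0.0042 -0.0291  0.022 ] [ 0.0646 -0.0294  0.022 ]
top 300 12 [0.0193 0.123  0.022 ]
top 325 12 [0.036  0.1227 0.022 ]
top 350 12 [0.0527 0.1229 0.022 ]
div [0.0357 0.0597 0.022 ]
div [0.0355 0.0051 0.022 ]
hole [-0.0418  0.117   0.04  ]
zs [0.0098 0.0105 0.0097 0.0108 0.0113] 0.01956041305120341 0.040149433819781415
```

View pics/w4o.png

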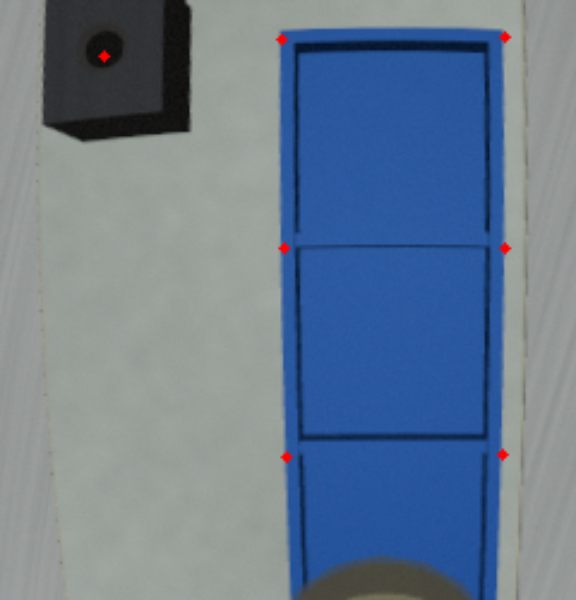

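In the wrist frame the carrier sits about 2 mm further along +y than in the top view, which is within calibration. Using both, the jar needs +0.13 cm along tool z and +0.06 cm along tool x. Then I'll descend.

```bash
python3 -m handwheel '[0.06,0,0.13,0,0,0,4,0.06,2,0.13,0,0,0,4,0.06,4,0.13,0,0,0,4,0.06,6,0.13,0,0,0,4,0.06,7,0.13,0,0,0,4,0.06,8,0.13,0,0,0,4,0.06,8.5,0.13,0,0,0,4,0.06,8.8,0.13,0,0,0,4,0.06,9,0.13,0,0,0,4,0.06,9.0,0.13,0,0,0,4]' 30
python3 - <<'E'
from h import *
show(); s=snap("wrist"); C=wcloud(s); save(s,"w5.png"); print(blob(s,C,"yellow",(.05,.2)))
E
```

```text
t: 6.35
tcp_pos: [0.5901, -0.0564, 0.0592]
tool_rot: [-0.56, 0.431, -0.432, 0.56]
force: [0.2, -0.2, -0.8]
finger_gap: 0.591
t 6.35 tcp [ 0.5901 -0.0564  0.0592] F [ 0.2 -0.2 -0.8] gap 5.04 head 14.8 q [-0.28  0.75  1.65 -0.    0.74 -0.54]
{'n': 13091, 'px': (np.float64(320.6), np.float64(356.1)), 'mean': array([ 0.5876, -0.0482,  0.0944]), 'z': np.float64(0.0943), 'circ': array([552.9, -70.5]), 'r': 90.1}
```

View pics/w5.png

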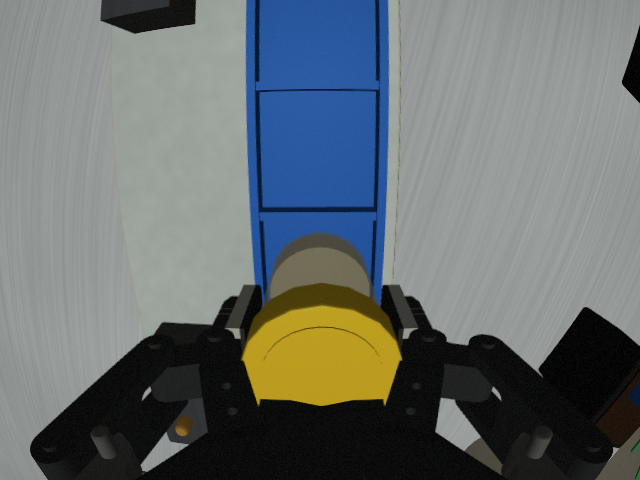

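The jar is centred between the walls, with inner edges at about 262 and 379 and the jar spanning 271–372, and there's no contact force. Lowering it the rest of the way.

```bash
python3 -m handwheel '[0,0.2,0,0,0,0,4,0,0.4,0,0,0,0,4,0,0.5,0,0,0,0,4,0,0.6,0,0,0,0,4]' 30;  python3 -m handwheel '[0,0.1,0,0,0,0,4,0,0.15,0,0,0,0,4]'
```

```text
t: 6.73
tcp_pos: [0.5898, -0.0566, 0.0535]
tool_rot: [0.56, -0.431, 0.432, -0.56]
force: [-1.7, -0.2, 7.0]
finger_gap: 0.591
t: 6.9
tcp_pos: [0.5899, -0.0566, 0.0525]
tool_rot: [-0.56, 0.431, -0.432, 0.56]
force: [-2.8, -0.3, 6.5]
finger_gap: 0.595
```

```bash
python3 - <<'E'
from h import *
s=snap("wrist"); C=wcloud(s); print(blob(s,C,"yellow",(.05,.2),(.59,-.05),.04))
E
python3 -m handwheel '[0,0,0,0,0,0,6,0,0,0,0,0,0,7,0,0,0,0,0,0,8,0,0,0,0,0,0,8,0,0,0,0,0,0,8]'
python3 - <<'E'
from h import *
show(); s=snap("wrist"); C=wcloud(s); print(blob(s,C,"yellow",(.05,.2),(.59,-.05),.04)); save(s,"w6.png")
E
```

```text
{'n': 12945, 'px': (np.float64(321.1), np.float64(355.9)), 'mean': array([ 0.5877, -0.0481,  0.0877]), 'z': np.float64(0.0877), 'circ': array([589.8, -54.1]), 'r': 26.3}
t: 7.37
tcp_pos: [0.5897, -0.0564, 0.0513]
tool_rot: [0.56, -0.432, 0.431, -0.56]
force: [0.4, -0.6, 0.3]
finger_gap: 0.938
t 7.37 tcp [ 0.5897 -0.0564  0.0513] F [ 0.4 -0.6  0.3] gap 8.01 head 14.8 q [-0.28  0.76  1.65  0.    0.73 -0.54]
{'n': 13152, 'px': (np.float64(318.0), np.float64(358.1)), 'mean': array([ 0.5867, -0.0483,  0.0873]), 'z': np.float64(0.0874), 'circ': array([588.5, -55.5]), 'r': 26.0}
```

View pics/w6.png

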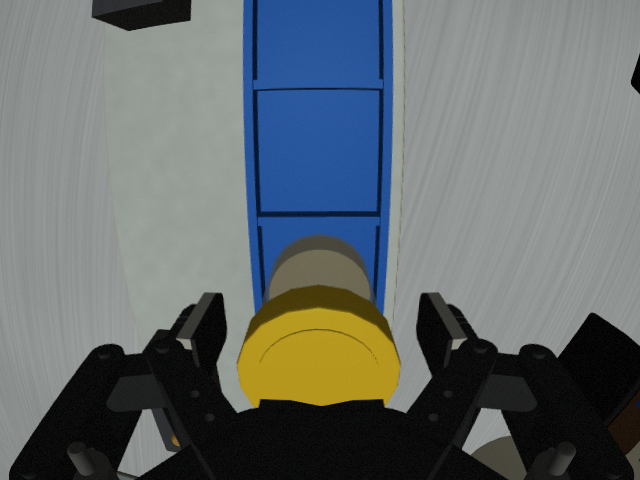

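The jar stands on the floor with its lid top at z 0.087. I'll raise, close the fingers and press the lid.

```bash
python3 -m handwheel '[0,-1,0,0,0,0,8.5,0,-3,0,0,0,0,8.5,0,-5.5,0,0,0,0,8.5,0,-7,0,0,0,0,8,0,-7,0,0,0,0,5,0,-7,0,0,0,0,2,0,-7,0,0,0,0,0,0,-7,0,0,0,0,0,0,-7,0,0,0,0,0,0,-7,0,0,0,0,0]'
python3 - <<'E'
from h import *
show()
E
```

```text
t: 8.25
tcp_pos: [0.5891, -0.0562, 0.1204]
tool_rot: [0.56, -0.432, 0.431, -0.56]
force: [0.2, -0.1, 0.5]
finger_gap: 0.082
t 8.25 tcp [ 0.5891 -0.0562  0.1204] F [ 0.2 -0.1  0.5] gap 0.7 head 14.8 q [-0.28  0.65  1.62  0.    0.87 -0.54]
```

```bash
python3 -m handwheel '[0,0.5,0,0,0,0,0,0,1,0,0,0,0,0,0,1.3,0,0,0,0,0,0,1.5,0,0,0,0,0,0,1.6,0,0,0,0,0]';python3 -m handwheel '[0,0.2,0,0,0,0,0,0,0.3,0,0,0,0,0]';python3 -m handwheel '[0,0.2,0,0,0,0,0,0,0.2,0,0,0,0,0]'
```

```text
t: 8.67
tcp_pos: [0.5894, -0.0563, 0.1047]
tool_rot: [0.56, -0.432, 0.431, -0.56]
force: [-0.7, 0.0, 0.2]
finger_gap: -0.001
t: 8.83
tcp_pos: [0.5899, -0.0564, 0.1029]
tool_rot: [-0.56, 0.431, -0.432, 0.56]
force: [-1.7, 0.6, 6.7]
finger_gap: -0.003
t: 9.0
tcp_pos: [0.5898, -0.0564, 0.1011]
tool_rot: [-0.56, 0.431, -0.432, 0.56]
force: [-0.9, -0.8, 3.6]
finger_gap: -0.002
```

```bash
python3 -m handwheel '[0,0.2,0,0,0,0,0,0,0.2,0,0,0,0,0]';python3 -m handwheel '[0,0.2,0,0,0,0,0,0,0.2,0,0,0,0,0]';python3 -m handwheel '[0,0.2,0,0,0,0,0,0,0.2,0,0,0,0,0]'
```

```text
t: 9.17
tcp_pos: [0.5899, -0.0564, 0.0992]
tool_rot: [-0.56, 0.431, -0.432, 0.56]
force: [-1.3, 0.2, 4.9]
finger_gap: -0.001
t: 9.33
tcp_pos: [0.5901, -0.0564, 0.099]
tool_rot: [-0.56, 0.431, -0.432, 0.56]
force: [-3.7, 0.5, 15.1]
finger_gap: 0.001
t: 9.5
tcp_pos: [0.5904, -0.0565, 0.0988]
tool_rot: [-0.56, 0.431, -0.432, 0.561]
force: [-6.6, 1.0, 26.7]
finger_gap: -0.003
```

The force rose to 27 N with no further travel, so the lid is at its stop. I'll raise the arm and check with the cameras.

```bash
python3 -m handwheel '[0,-1,0,0,0,0,0,0,-3,0,0,0,0,0,0,-5,0,0,0,0,0,0,-8,0,0,0,0,3,0,-9,0,0,0,0,5,0,-9,0,0,0,0,8]'
python3 - <<'E'
from h import *
show(); s=snap("wrist"); C=wcloud(s); print(blob(s,C,"yellow",(.05,.2),(.59,-.05),.04)); print(blob(s,C,"blue",(.06,.09)))
s=snap("top"); C=cloud(s); save(s,"t7.png");print(blob(s,C,"yellow",(.05,.1),(.59,-.05),.04)); print(blob(s,C,"blue",(.06,.09),(.545,.38),.08))
plan([.544,.381,.18],15)
E
```

```text
t: 10.0
tcp_pos: [0.5918, -0.0569, 0.1874]
tool_rot: [-0.559, 0.429, -0.434, 0.561]
force: [-0.2, 0.5, -0.8]
finger_gap: 0.42
t 10.0 tcp [ 0.5918 -0.0569  0.1874] F [-0.2  0.5 -0.8] gap 3.59 head 14.8 q [-0.28  0.56  1.58  0.    1.   -0.54]
{'n': 4559, 'px': (np.float64(315.7), np.float64(232.5)), 'mean': array([ 0.5881, -0.0543,  0.0827]), 'z': np.float64(0.0828), 'circ': array([588.2, -55.5]), 'r': 25.9}
{'n': 239, 'px': (np.float64(534.3), np.float64(293.8)), 'mean': array([ 0.7715, -0.0606,  0.0808]), 'z': np.float64(0.0809), 'circ': array([676.3, -58.2]), 'r': 111.8}
{'n': 179, 'px': (np.float64(344.1), np.float64(241.9)), 'mean': array([ 0.5786, -0.0471,  0.082 ]), 'z': np.float64(0.0822), 'circ': array([582.6, -50.8]), 'r': 23.0}
{'n': 553, 'px': (np.float64(119.9), np.float64(254.6)), 'mean': array([0.545 , 0.3799, 0.0763]), 'z': np.float64(0.0763), 'circ': array([545.4, 380.1]), 'r': 26.3}
shift cm [-43.44   0.41   6.77] rot [ 0.    -0.004 -0.   ]
```

View pics/t7.png

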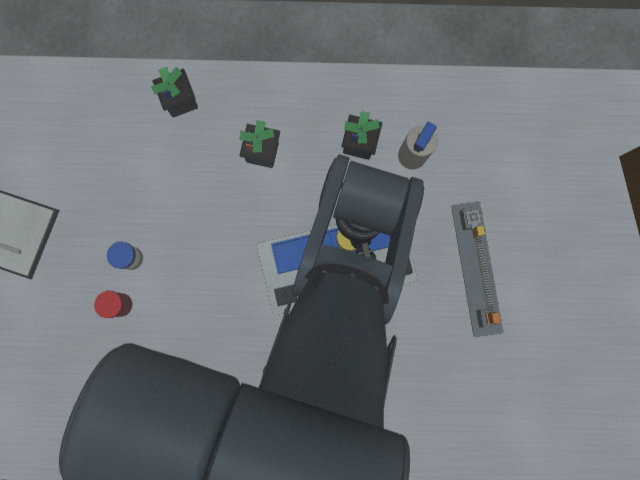

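The yellow lid top is at 0.0825, so it's home, and the blue jar hasn't moved at (120,255). Going to the blue jar.

```bash
python3 -m handwheel '[-4,0,0.6,0,0,0,8.5,-8,0,1.2,0,0,0,8.5,-12,0,1.8,0,0,0,8.5,-16,0,2.4,0,0,0,8.5,-20,0,3,0,0,0,8.5,-24,0,3.7,0,0,0,8.5,-28,0,4.4,0,0,0,8.5,-32,0.2,5,0,0,0,8.5,-36,0.4,5.7,0,0,0,8.5,-40,0.4,6.3,0,0,0,8.5]' 30;python3 -m handwheel '[-2,0,0.3,0,0,0,8.5,-3.4,0,0.4,0,0,0,8.5,-3.4,0,0.4,0,0,0,8.5,-3.4,0,0.4,0,0,0,8.5]'
python3 - <<'E'
from h import *
show(); s=snap("wrist"); C=wcloud(s); print(blob(s,C,"blue",(.06,.09),(.545,.38),.06)); save(s,"w8.png")
plan([.5443,.381,.041],15)
E
```

```text
t: 10.93
tcp_pos: [0.5467, 0.3478, 0.1773]
tool_rot: [0.562, -0.432, 0.431, -0.559]
force: [0.9, -0.6, -0.3]
finger_gap: 0.994
t: 11.27
tcp_pos: [0.5429, 0.3797, 0.1788]
tool_rot: [0.562, -0.432, 0.431, -0.559]
force: [1.0, -1.0, -0.6]
finger_gap: 0.989
t 11.27 tcp [0.5429 0.3797 0.1788] F [ 1.  -1.  -0.6] gap 8.45 head 14.8 q [ 0.44  0.66  1.39 -0.    1.1   0.18]
{'n': 4768, 'px': (np.float64(325.1), np.float64(232.3)), 'mean': array([0.5438, 0.3848, 0.0769]), 'z': np.float64(0.0771), 'circ': array([544.4, 383.4]), 'r': 26.0}
shift cm [-0.2  13.82  0.17] rot [ 0.003 -0.004  0.001]
```

View pics/w8.png

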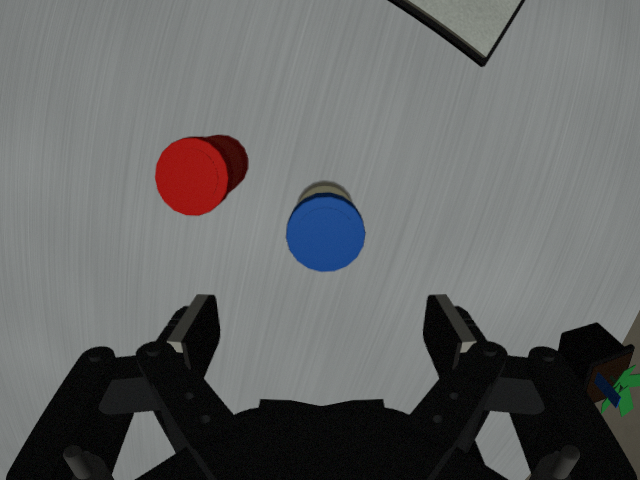

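The blue lid is at (325,232) and the red look-alike at (192,176). I'll descend with the jaws at 7.4 cm to keep well clear of the red one.

```bash
python3 -m handwheel '[-0.2,0,0.17,0,0,0,7.4, -0.2,2,0.17,0,0,0,7.4, -0.2,5,0.17,0,0,0,7.4, -0.2,8,0.17,0,0,0,7.4, -0.2,11,0.17,0,0,0,7.4, -0.2,13,0.17,0,0,0,7.4, -0.2,13.8,0.17,0,0,0,7.4,-0.2,13.8,0.17,0,0,0,7.4]' 30;python3 -m handwheel '[0,0,0,0,0,0,6,0,0,0,0,0,0,5,0,0,0,0,0,0,4,0,0,0,0,0,0,4,0,0,0,0,0,0,4,0,0,0,0,0,0,4,0,0,0,0,0,0,4]' 30
```

```text
t: 11.98
tcp_pos: [0.5441, 0.3806, 0.0402]
tool_rot: [0.561, -0.433, 0.431, -0.558]
force: [-0.6, 0.3, 0.2]
finger_gap: 0.868
t: 12.57
tcp_pos: [0.5461, 0.3832, 0.0443]
tool_rot: [-0.559, 0.431, -0.432, 0.561]
force: [-0.1, -0.4, 5.7]
finger_gap: 0.592
```

```bash
python3 -m handwheel '[0,-1,0,0,0,0,4,0,-3,0,0,0,0,4,0,-6,0,0,0,0,4,0,-9,0,0,0,0,4,0,-10,0,0,0,0,4,0,-10,0,0,0,0,4]' 30
python3 - <<'E'
from h import *
show(); s=snap("wrist"); C=wcloud(s); save(s,"w9.png"); print(blob(s,C,"blue",(.15,.2)))
plan(car(.035,.08925,.15),15)
E
```

```text
t: 13.07
tcp_pos: [0.5467, 0.3838, 0.146]
tool_rot: [-0.558, 0.43, -0.433, 0.562]
force: [0.2, -0.2, -1.8]
finger_gap: 0.595
t 13.07 tcp [0.5467 0.3838 0.146 ] F [ 0.2 -0.2 -1.8] gap 5.08 head 14.8 q [0.45 0.7  1.41 0.   1.03 0.19]
{'n': 15077, 'px': (np.float64(321.4), np.float64(348.0)), 'mean': array([0.5442, 0.3931, 0.1782]), 'z': np.float64(0.1791), 'circ': array([546. , 385.5]), 'r': 26.7}
shift cm [31.65 -0.68 -7.02] rot [-0.002 -0.004 -0.001]
```

View pics/w9.png

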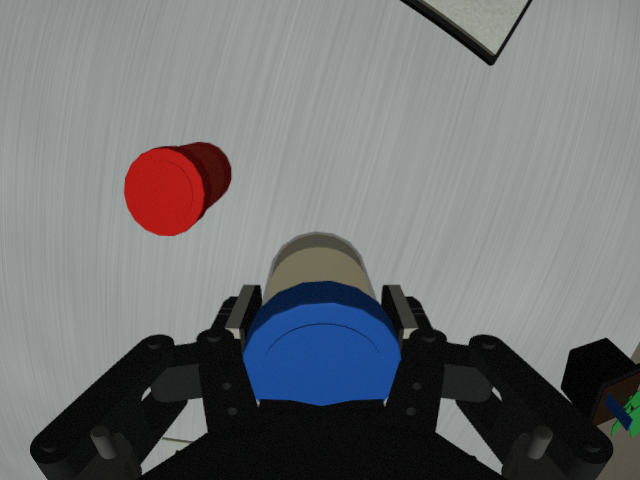

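The blue jar is held the same way. Moving to above cell 1.

```bash
python3 -m handwheel '[3,-0.5,-0.7,0,0,0,4,6,-0.7,-1.4,0,0,0,4,9,-0.7,-2.1,0,0,0,4,12.5,-0.7,-2.8,0,0,0,4,16,-0.7,-3.5,0,0,0,4,20,-0.7,-4.3,0,0,0,4,24,-0.7,-5.2,0,0,0,4,28,-0.7,-6.1,0,0,0,4,30.5,-0.7,-6.8,0,0,0,4,31.6,-0.7,-6.9,0,0,0,4]' 30; python3 -m handwheel '[0,0,0,0,0,0,4,0,0,0,0,0,0,4]'
python3 - <<'E'
from h import *
show(); plan([.5588,.0595,.059],15)
s=snap("wrist"); save(s,"w10.png"); C=wcloud(s); print(blob(s,C,"blue",(.15,.2)))
E
```

```text
t: 13.95
tcp_pos: [0.5568, 0.0559, 0.1471]
tool_rot: [0.561, -0.434, 0.431, -0.558]
force: [-0.1, -0.3, -1.7]
finger_gap: 0.592
t: 14.12
tcp_pos: [0.558, 0.0598, 0.148]
tool_rot: [0.56, -0.433, 0.431, -0.559]
force: [-0.8, 0.6, -1.6]
finger_gap: 0.593
t 14.12 tcp [0.558  0.0598 0.148 ] F [-0.8  0.6 -1.6] gap 5.06 head 14.7 q [-0.09  0.58  1.68  0.    0.88 -0.35]
shift cm [0.07 8.9  0.09] rot [ 0.003 -0.005 -0.002]
{'n': 15094, 'px': (np.float64(321.3), np.float64(347.9)), 'mean': array([0.5558, 0.0691, 0.1803]), 'z': np.float64(0.1812), 'circ': array([557.6,  61.2]), 'r': 26.8}
```

View pics/w10.png

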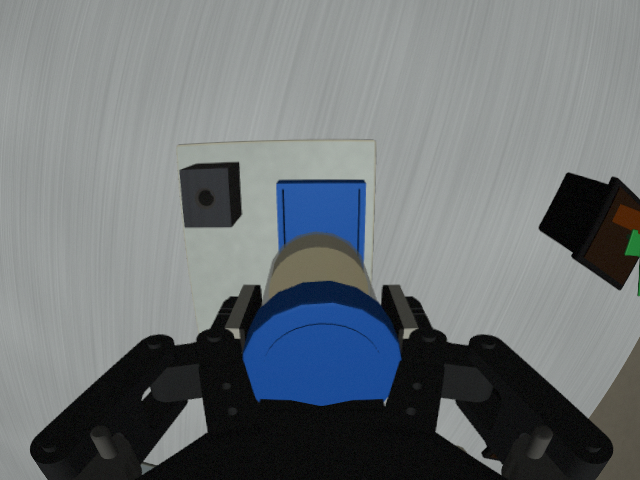

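```bash
python3 -m handwheel '[0.07,0,0.09,0,0,0,4,0.07,2,0.09,0,0,0,4,0.07,4,0.09,0,0,0,4,0.07,6,0.09,0,0,0,4,0.07,7,0.09,0,0,0,4,0.07,8,0.09,0,0,0,4,0.07,8.5,0.09,0,0,0,4,0.07,8.8,0.09,0,0,0,4,0.07,9,0.09,0,0,0,4,0.07,9.0,0.09,0,0,0,4]' 30
python3 - <<'E'
from h import *
show(); s=snap("wrist"); save(s,"w11.png")
E
```

```text
t: 15.0
tcp_pos: [0.5602, 0.0592, 0.0597]
tool_rot: [-0.56, 0.431, -0.432, 0.56]
force: [-0.2, 0.1, -2.0]
finger_gap: 0.593
t 15.0 tcp [0.5602 0.0592 0.0597] F [-0.2  0.1 -2. ] gap 5.06 head 14.8 q [-0.09  0.73  1.72  0.    0.69 -0.35]
```

View pics/w11.png

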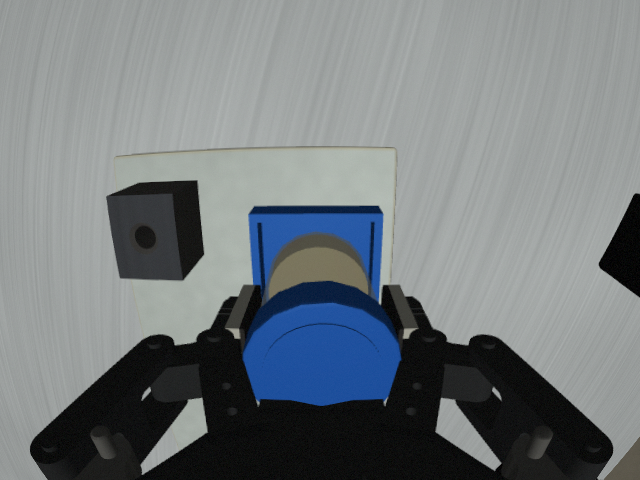

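The compartment centre is at column 316 and the jar's at 320, so the jar is about 1.3 mm too far right. I'll shift -0.12 cm and lower.

```bash
python3 -m handwheel '[0,0,-0.12,0,0,0,4,0,0.3,-0.12,0,0,0,4,0,0.5,-0.12,0,0,0,4,0,0.6,-0.12,0,0,0,4]' 30;  python3 -m handwheel '[0,0.1,0,0,0,0,4,0,0.1,0,0,0,0,4]'
```

```text
t: 15.38
tcp_pos: [0.5589, 0.0586, 0.0539]
tool_rot: [-0.56, 0.431, -0.432, 0.56]
force: [-1.0, -1.2, 7.7]
finger_gap: 0.599
t: 15.55
tcp_pos: [0.5589, 0.0586, 0.0532]
tool_rot: [-0.56, 0.431, -0.432, 0.56]
force: [-1.8, -0.3, 4.5]
finger_gap: 0.59
```

```bash
python3 -m handwheel '[0,0,0,0,0,0,6,0,0,0,0,0,0,7,0,0,0,0,0,0,8,0,0,0,0,0,0,8.5,0,0,0,0,0,0,8.5]'; python3 -m handwheel '[0,-1,0,0,0,0,8.5,0,-3,0,0,0,0,8.5,0,-5.5,0,0,0,0,8.5,0,-7,0,0,0,0,8,0,-7,0,0,0,0,5,0,-7,0,0,0,0,2,0,-7,0,0,0,0,0,0,-7,0,0,0,0,0,0,-7,0,0,0,0,0,0,-7,0,0,0,0,0]'
python3 - <<'E'
from h import *
show(); s=snap("wrist"); C=wcloud(s); print(blob(s,C,"blue",(.06,.1))); save(s,"w12.png")
E
```

```text
t: 15.97
tcp_pos: [0.5588, 0.0588, 0.0523]
tool_rot: [-0.56, 0.432, -0.432, 0.56]
force: [-0.1, 0.4, -0.2]
finger_gap: 0.997
t: 16.8
tcp_pos: [0.5581, 0.0589, 0.1214]
tool_rot: [0.561, -0.432, 0.431, -0.56]
force: [0.5, 0.2, -0.0]
finger_gap: 0.079
t 16.8 tcp [0.5581 0.0589 0.1214] F [ 0.5  0.2 -0. ] gap 0.67 head 14.8 q [-0.09  0.62  1.7   0.    0.82 -0.35]
{'n': 6141, 'px': (np.float64(318.7), np.float64(266.6)), 'mean': array([0.5548, 0.0668, 0.0854]), 'z': np.float64(0.0859), 'circ': array([656.4,   7.5]), 'r': 138.2}
```

View pics/w12.png

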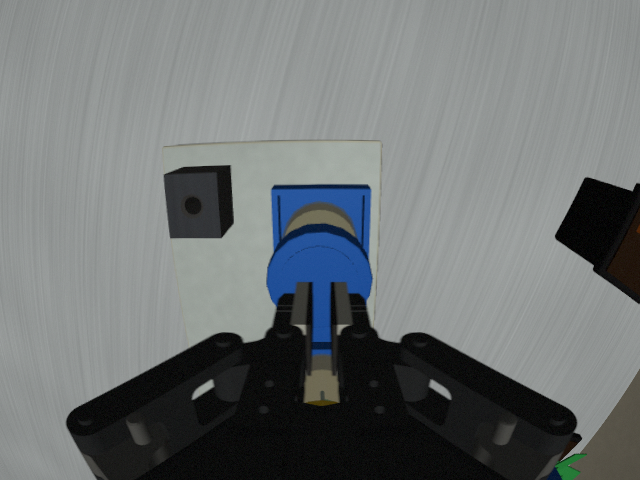

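The blue jar stands in cell 1 with its lid top at about 0.086. Pressing its lid.

```bash
python3 -m handwheel '[0,0.5,0,0,0,0,0,0,1,0,0,0,0,0,0,1.3,0,0,0,0,0,0,1.6,0,0,0,0,0,0,1.8,0,0,0,0,0]';python3 -m handwheel '[0,0.2,0,0,0,0,0,0,0.3,0,0,0,0,0]';python3 -m handwheel '[0,0.1,0,0,0,0,0,0,0.2,0,0,0,0,0]';python3 -m handwheel '[0,0.1,0,0,0,0,0,0,0.2,0,0,0,0,0]'
```

```text
t: 17.27
tcp_pos: [0.5584, 0.0588, 0.1037]
tool_rot: [0.56, -0.432, 0.431, -0.56]
force: [-0.1, -0.3, 0.6]
finger_gap: 0.0
t: 17.43
tcp_pos: [0.5588, 0.0588, 0.1017]
tool_rot: [0.56, -0.432, 0.431, -0.56]
force: [-1.5, 0.2, 7.5]
finger_gap: -0.002
t: 17.6
tcp_pos: [0.5587, 0.0588, 0.1003]
tool_rot: [-0.56, 0.431, -0.432, 0.56]
force: [-2.3, 0.0, 7.2]
finger_gap: 0.002
t: 17.77
tcp_pos: [0.5589, 0.0588, 0.0989]
tool_rot: [-0.56, 0.431, -0.432, 0.56]
force: [-2.9, -0.4, 18.5]
finger_gap: 0.001
```

```bash
python3 -m handwheel '[0,0.15,0,0,0,0,0,0,0.15,0,0,0,0,0]'; python3 -m handwheel '[0,-1,0,0,0,0,0,0,-3,0,0,0,0,0,0,-5,0,0,0,0,0,0,-8,0,0,0,0,3,0,-9,0,0,0,0,5,0,-9,0,0,0,0,5]'
python3 - <<'E'
from h import *
show(); s=snap("wrist"); C=wcloud(s); save(s,"w13.png")
print(blob(s,C,"blue",(.06,.1),(.558,.06),.05))
# spring stand location above: plan
p=np.array([.5,-.325,.2]); plan(p,99)
E
```

```text
t: 17.93
tcp_pos: [0.5591, 0.0588, 0.0989]
tool_rot: [-0.56, 0.431, -0.432, 0.56]
force: [-4.5, -0.6, 19.9]
finger_gap: 0.002
t: 18.43
tcp_pos: [0.5608, 0.0587, 0.1889]
tool_rot: [-0.559, 0.429, -0.434, 0.562]
force: [0.3, 0.3, -0.3]
finger_gap: 0.417
t 18.43 tcp [0.5608 0.0587 0.1889] F [ 0.3  0.3 -0.3] gap 3.56 head 14.8 q [-0.09  0.52  1.65  0.    0.96 -0.35]
{'n': 4658, 'px': (np.float64(314.4), np.float64(232.2)), 'mean': array([0.5564, 0.0609, 0.0825]), 'z': np.float64(0.0828), 'circ': array([556.9,  59. ]), 'r': 26.3}
shift cm [ 35.59  -1.31 -15.54] rot [-0.002 -1.47   0.003]
```

View pics/w13.png

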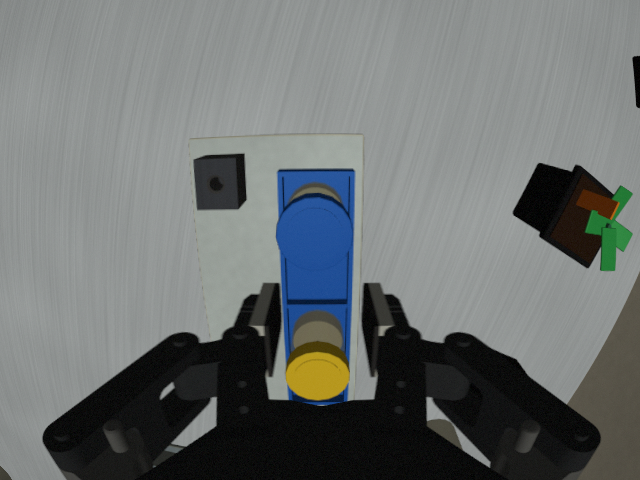

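Both lid tops read 0.083, so both are home. Next is the spring. I'll look straight down on it with the jaws turned across it.

```bash
python3 -m handwheel '[3,-1,-1.5,0,-0.12,0,5,7,-2,-3,0,-0.24,0,5,11,-2.5,-5,0,-0.36,0,5,15,-2.5,-6.5,0,-0.48,0,5,18.5,-2.5,-8,0,-0.6,0,5,22,-2.5,-9.5,0,-0.72,0,5,25.5,-2.5,-11,0,-0.84,0,5,29,-2.5,-12.5,0,-0.96,0,5,32.5,-2.5,-14,0,-1.08,0,5,35.5,-2.5,-15.5,0,-1.2,0,5]'; python3 -m handwheel '[0,0,0,0,-0.12,0,5,0,0,0,0,-0.24,0,5,0,0,0,0,-0.27,0,5,0,0,0,0,-0.27,0,5,0,0,0,0,-0.27,0,5]'
python3 - <<'E'
from h import *
show(); s=snap("wrist"); save(s,"w14.png"); np.savez("w14.npz",**s); C=wcloud(s)
for c in ("orange","yellow"): print(c,blob(s,C,c,(.06,.09),(.52,-.32),.15))
t=snap("top"); print("top yl",blob(t,cloud(t),"yellow",(.06,.1),(.59,-.055),.05),"bl",blob(t,cloud(t),"blue",(.06,.1),(.557,.06),.05))
E
```

```text
t: 19.32
tcp_pos: [0.499, -0.3207, 0.2086]
tool_rot: [-0.705, 0.05, -0.048, 0.706]
force: [0.3, 0.2, 0.3]
finger_gap: 0.586
t: 19.73
tcp_pos: [0.4995, -0.3191, 0.2091]
tool_rot: [-0.705, -0.043, 0.045, 0.707]
force: [0.0, -0.1, -0.5]
finger_gap: 0.58
t 19.73 tcp [ 0.4995 -0.3191  0.2091] F [ 0.  -0.1 -0.5] gap 4.96 head 97.1 q [-0.76  0.53  1.55  0.    1.06 -2.45]
orange {'n': 472, 'px': (np.float64(307.9), np.float64(143.7)), 'mean': array([ 0.4419, -0.3344,  0.0741]), 'z': np.float64(0.0742), 'circ': array([ 441.6, -334.4]), 'r': 11.3}
yellow {'n': 306, 'px': (np.float64(317.0), np.float64(346.8)), 'mean': array([ 0.6061, -0.3081,  0.074 ]), 'z': np.float64(0.0742), 'circ': array([ 606.6, -307.7]), 'r': 10.9}
top yl {'n': 536, 'px': (np.float64(349.7), np.float64(236.6)), 'mean': array([ 0.5889, -0.0576,  0.0823]), 'z': np.float64(0.0823), 'circ': array([588.9, -57.8]), 'r': 25.0} bl {'n': 577, 'px': (np.float64(287.6), np.float64(252.8)), 'mean': array([0.5552, 0.0599, 0.0821]), 'z': np.float64(0.0821), 'circ': array([555.7,  60. ]), 'r': 25.8}
```

View pics/w14.png

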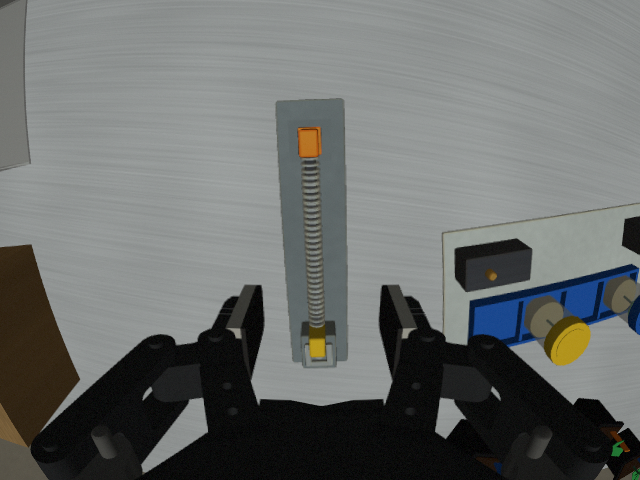

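The wrist view shows the orange hook tab at (308,144), the yellow eye tab at (317,347) and the coil between them. The spring's direction is 9.1°, and top and wrist agree to within 1.5 mm. I'll grip the coil at spring_middle.

Run:
```python
from h import *
plan([.5260,-.3216,.047],99.15)
```

```text
shift cm [ 2.57 16.28 -0.6 ] rot [-0.002 -0.035 -0.001]
```

```bash
python3 -m handwheel '[2.57,0,-0.6,0,-0.035,0,3,2.57,3,-0.6,0,-0.035,0,3,2.57,6,-0.6,0,-0.035,0,3,2.57,9,-0.6,0,-0.035,0,3,2.57,10,-0.6,0,-0.035,0,3,2.57,10,-0.6,0,-0.035,0,3,2.57,10,-0.6,0,-0.035,0,3]' 30
python3 - <<'E'
from h import *
show(); plan([.5260,-.3216,.047],99.15)
s=snap("wrist"); save(s,"w15.png"); C=wcloud(s)
for c in ("orange","yellow"): print(c,blob(s,C,c,(.06,.09),(.52,-.32),.15))
E
```

```text
t: 20.42
tcp_pos: [0.5268, -0.3223, 0.1109]
tool_rot: [-0.705, -0.057, 0.057, 0.705]
force: [0.6, 0.2, 0.2]
finger_gap: 0.355
t 20.42 tcp [ 0.5268 -0.3223  0.1109] F [0.6 0.2 0.2] gap 3.03 head 99.2 q [-0.73  0.69  1.56 -0.    0.89 -2.46]
shift cm [-0.06  6.39  0.08] rot [-0.     0.001 -0.   ]
orange {'n': 1044, 'px': (np.float64(322.8), np.float64(98.5)), 'mean': array([ 0.4425, -0.3343,  0.0743]), 'z': np.float64(0.0743), 'circ': array([ 441.6, -334.6]), 'r': 11.1}
yellow {'n': 311, 'px': (np.float64(321.4), np.float64(398.1)), 'mean': array([ 0.6018, -0.3091,  0.0739]), 'z': np.float64(0.074), 'circ': array([ 602.8, -308.9]), 'r': 7.7}
```

View pics/w15.png

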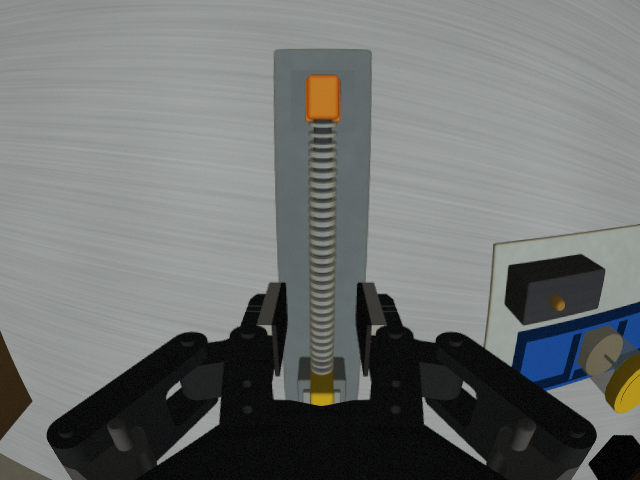

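The coil, at column 322, is centred between the jaws. Going down to grip.

```bash
python3 -m handwheel '[-0.06,2,0.05,0,0,0,3,-0.06,4,0.05,0,0,0,3,-0.06,5.5,0.05,0,0,0,3,-0.06,6.2,0.05,0,0,0,3,-0.06,6.3,0.05,0,0,0,3,-0.06,6.3,0.05,0,0,0,3]' 30; python3 -m handwheel '[0,0,0,0,0,0,2.2,0,0,0,0,0,0,1.6,0,0,0,0,0,0,1,0,0,0,0,0,0,1,0,0,0,0,0,0,1,0,0,0,0,0,0,1]' 40
python3 - <<'E'
from h import *
show(); s=snap("wrist"); save(s,"w16.png"); C=wcloud(s)
for c in ("orange","yellow"): print(c,blob(s,C,c,(.06,.09),(.52,-.32),.15))
E
```

```text
t: 20.97
tcp_pos: [0.5266, -0.3226, 0.0491]
tool_rot: [0.705, 0.057, -0.056, -0.704]
force: [0.6, -0.4, 0.6]
finger_gap: 0.348
t: 21.47
tcp_pos: [0.5266, -0.3226, 0.0493]
tool_rot: [0.705, 0.057, -0.056, -0.704]
force: [-0.2, 0.2, 6.0]
finger_gap: 0.136
t 21.47 tcp [ 0.5266 -0.3226  0.0493] F [-0.2  0.2  6. ] gap 1.16 head 99.2 q [-0.73  0.79  1.59  0.    0.77 -2.46]
orange {'n': 3234, 'px': (np.float64(320.8), np.float64(85.3)), 'mean': array([ 0.4423, -0.3354,  0.0743]), 'z': np.float64(0.0744), 'circ': array([ 441.9, -335.4]), 'r': 11.3}
yellow None
```

View pics/w16.png

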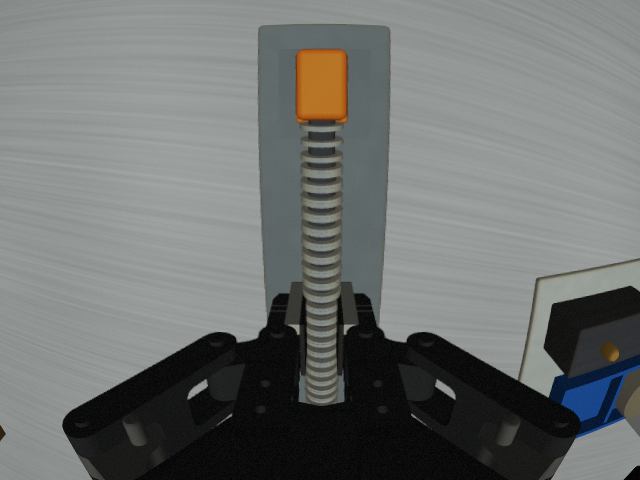

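Gripped. Lifting straight up.

```bash
python3 -m handwheel '[0,0,0,0,0,0,1,0,-1,0,0,0,0,1,0,-2,0,0,0,0,1,0,-3,0,0,0,0,1,0,-4.5,0,0,0,0,1,0,-6,0,0,0,0,1,0,-7.5,0,0,0,0,1,0,-8,0,0,0,0,1,0,-8,0,0,0,0,1]' 50
python3 - <<'E'
from h import *
show(); s=snap("wrist"); save(s,"w17.png"); C=wcloud(s)
print(blob(s,C,"orange",(.12,.2)))
t=snap("scene"); save(t,"s17.png",(150,60,470,300),2.4)
E
```

```text
t: 22.27
tcp_pos: [0.5268, -0.3227, 0.1301]
tool_rot: [0.706, 0.058, -0.056, -0.704]
force: [-0.1, 0.3, -1.3]
finger_gap: 0.131
t 22.27 tcp [ 0.5268 -0.3227  0.1301] F [-0.1  0.3 -1.3] gap 1.12 head 99.2 q [-0.73  0.66  1.55 -0.    0.92 -2.46]
{'n': 3230, 'px': (np.float64(320.7), np.float64(86.5)), 'mean': array([ 0.4428, -0.3355,  0.1544]), 'z': np.float64(0.155), 'circ': array([ 443.4, -335.3]), 'r': 12.4}
```

View pics/s17.png

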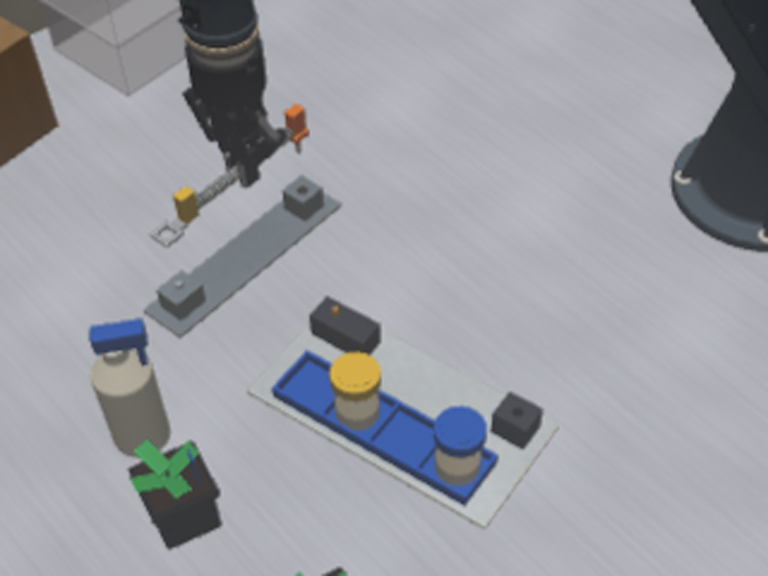

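View pics/w17.png

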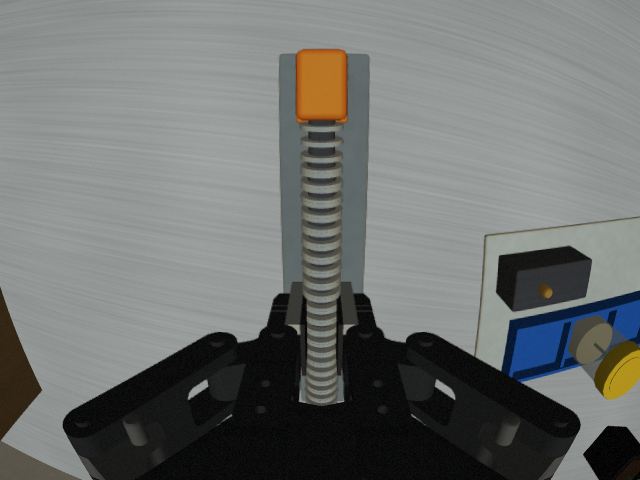

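The spring is free of the stand and hangs level. Swinging to above the hole.

Run:
```python
from h import *
print(car(-.042,.0295,.14)); plan(car(-.042,.0295,.14),15)
```

```text
[ 0.4991976  -0.01847555  0.14      ]
shift cm [ 2.23 -1.2  30.36] rot [-0.     1.469 -0.   ]
```

```bash
python3 -m handwheel '[0,-1.2,2,0,0.11,0,1,0.2,-1.2,5,0,0.23,0,1,0.4,-1.2,8,0,0.35,0,1,0.6,-1.2,11,0,0.47,0,1,0.8,-1.2,14,0,0.59,0,1,1,-1.2,17,0,0.71,0,1,1.2,-1.2,20,0,0.83,0,1,1.5,-1.2,23,0,0.95,0,1,1.8,-1.2,26,0,1.07,0,1,2.1,-1.2,28.5,0,1.19,0,1]' 50
python3 - <<'E'
from h import *
show(); plan(car(-.042,.0295,.14),15)
E
```

```text
t: 23.2
tcp_pos: [0.4996, -0.0351, 0.1389]
tool_rot: [0.615, -0.351, 0.349, -0.614]
force: [0.2, 1.0, -0.3]
finger_gap: 0.133
t 23.2 tcp [ 0.4996 -0.0351  0.1389] F [ 0.2  1.  -0.3] gap 1.14 head 30.7 q [-0.29  0.54  1.84  0.    0.77 -0.83]
shift cm [-1.45 -0.11  0.81] rot [ 0.002  0.274 -0.002]
```

```bash
python3 -m handwheel '[-0.8,0,0.5,0,0.11,0,1,-1.4,0,0.8,0,0.2,0,1,-1.4,0,0.8,0,0.27,0,1,-1.4,0,0.8,0,0.27,0,1,-1.4,0,0.8,0,0.27,0,1]' 50
python3 - <<'E'
from h import *
show(); plan(car(-.042,.0295,.14),15)
s=snap("wrist"); save(s,"w18.png"); C=wcloud(s); np.savez("w18.npz",**s)
b=blob(s,C,"orange",(.12,.2)); print(b)
t=snap("top"); print("hook top",blob(t,cloud(t),"orange",(.1,.2),(.477,.064),.08)); save(t,"t18.png",(230,180,450,340),3.6)
E
```

```text
t: 23.62
tcp_pos: [0.5004, -0.0209, 0.1392]
tool_rot: [0.564, -0.428, 0.427, -0.563]
force: [-0.3, -0.0, 0.5]
finger_gap: 0.13
t 23.62 tcp [ 0.5004 -0.0209  0.1392] F [-0.3 -0.   0.5] gap 1.11 head 15.7 q [-0.27  0.53  1.84 -0.    0.77 -0.54]
shift cm [-0.27 -0.08 -0.04] rot [ 0.001  0.011 -0.001]
{'n': 3403, 'px': (np.float64(322.1), np.float64(85.9)), 'mean': array([0.4776, 0.0618, 0.1637]), 'z': np.float64(0.1644), 'circ': array([477.7,  61. ]), 'r': 12.4}
hook top {'n': 46, 'px': (np.float64(281.9), np.float64(292.5)), 'mean': array([0.4776, 0.0648, 0.1619]), 'z': np.float64(0.1637), 'circ': array([477. ,  63.5]), 'r': 9.3}
```

View pics/w18.png

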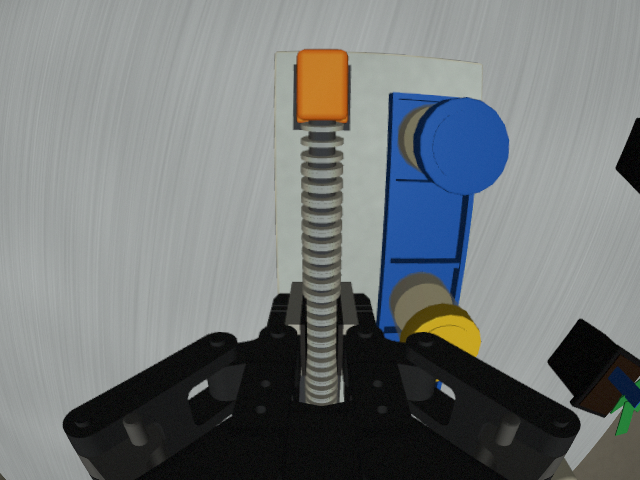

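View pics/t18.png

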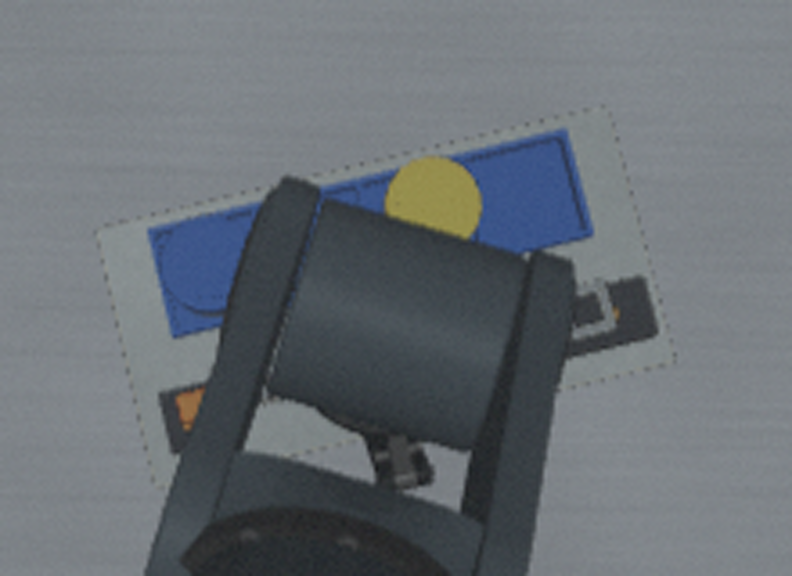

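The pin is near the hole, with the orange tab at (322,86) and the block showing beneath it. Averaging the two frames, I need to move about 3.5 mm towards +y. I'll fix the yaw, lower to just above the hole and check against the block's margins.

```bash
python3 -m handwheel '[-0.35,0,-0.05,0,0.01,0,1,-0.35,1.5,-0.05,0,0.011,0,1,-0.35,3,-0.05,0,0.011,0,1,-0.35,4.2,-0.05,0,0.011,0,1,-0.35,5,-0.05,0,0.011,0,1,-0.35,5.2,-0.05,0,0.011,0,1,-0.35,5.2,-0.05,0,0.011,0,1]' 50
python3 - <<'E'
from h import *
show(); plan(car(-.042,.0295,.085),15)
s=snap("wrist"); save(s,"w19.png"); C=wcloud(s); np.savez("w19.npz",**s); save(s,"w19c.png",(250,0,400,150),5)
print(blob(s,C,"orange",(.09,.15)))
t=snap("scene"); save(t,"s19.png",(300,190,400,260),7); np.savez("s19.npz",**t)
E
```

```text
t: 24.3
tcp_pos: [0.499, -0.0179, 0.0874]
tool_rot: [0.561, -0.431, 0.431, -0.56]
force: [0.5, -0.4, -1.2]
finger_gap: 0.128
t 24.3 tcp [ 0.499  -0.0179  0.0874] F [ 0.5 -0.4 -1.2] gap 1.09 head 14.9 q [-0.26  0.63  1.88  0.    0.64 -0.52]
shift cm [0.06 0.24 0.  ] rot [ 0.001 -0.002 -0.001]
{'n': 3374, 'px': (np.float64(322.0), np.float64(85.2)), 'mean': array([0.4772, 0.0653, 0.1125]), 'z': np.float64(0.1126), 'circ': array([477.2,  65.5]), 'r': 11.2}
```

View pics/w19c.png

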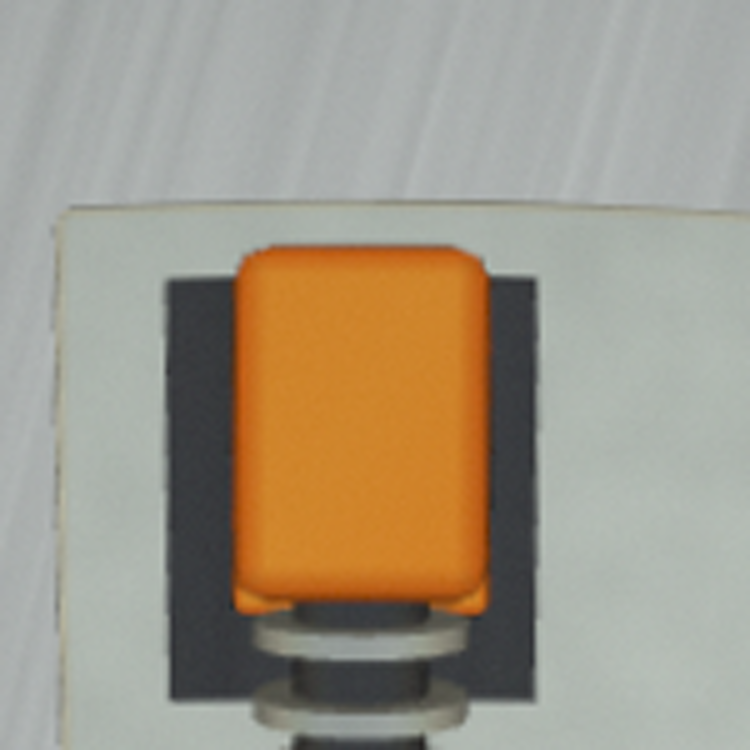

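View pics/s19.png

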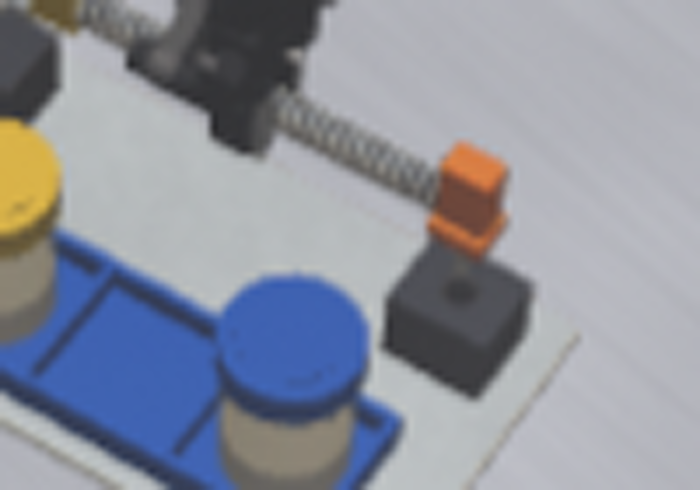

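Run:
```python
from h import *
s=dict(np.load("w19.npz")); 
a=wplane(s,320.4,56,.04);b=wplane(s,320.4,140,.04); print("block",tocar(a).round(4),tocar(b).round(4),tocar((a+b)/2).round(4))
for r in (50.5,118.5): print("tab",tocar(wplane(s,322.5,r,.1126)).round(4))
```

```text
block [-0.0422  0.1366  0.04  ] [-0.0423  0.0971  0.04  ] [-0.0422  0.1168  0.04  ]
tab [-0.0414  0.1257  0.1126]
tab [-0.0414  0.107   0.1126]
```

In the wrist frame the tab is within 0.5 mm of the hole in y and 0.8 mm in x. Correcting that and lowering the pin.

```bash
python3 -m handwheel '[-0.03,0,-0.06,0,0,0,1,-0.03,0.4,-0.06,0,0,0,1,-0.03,0.8,-0.06,0,0,0,1,-0.03,1.2,-0.06,0,0,0,1,-0.03,1.5,-0.06,0,0,0,1]' 50; python3 -m handwheel '[0,0.3,0,0,0,0,1,0,0.6,0,0,0,0,1,0,0.8,0,0,0,0,1,0,1,0,0,0,0,1]'
```

```text
t: 24.82
tcp_pos: [0.4986, -0.0177, 0.0725]
tool_rot: [0.561, -0.431, 0.431, -0.561]
force: [0.4, 0.3, -1.8]
finger_gap: 0.13
t: 25.15
tcp_pos: [0.4986, -0.0177, 0.0626]
tool_rot: [0.561, -0.431, 0.431, -0.561]
force: [-0.6, 0.9, -0.5]
finger_gap: 0.132
```

```bash
python3 -m handwheel '[0,0.3,0,0,0,0,1,0,0.5,0,0,0,0,1,0,0.7,0,0,0,0,1,0,0.8,0,0,0,0,1]' 50; python3 -m handwheel '[0,0.05,0,0,0,0,1,0,0.1,0,0,0,0,1]'
python3 - <<'E'
from h import *
show()
s=snap("wrist"); C=wcloud(s); save(s,"w20c.png",(250,0,400,150),5)
print(blob(s,C,"orange",(.05,.15)))
t=snap("scene"); save(t,"s20.png",(270,160,400,260),6)
E
```

```text
t: 25.48
tcp_pos: [0.4986, -0.0177, 0.0546]
tool_rot: [0.561, -0.431, 0.431, -0.561]
force: [-0.5, -0.5, -1.9]
finger_gap: 0.129
t: 25.65
tcp_pos: [0.4987, -0.0177, 0.0539]
tool_rot: [-0.561, 0.431, -0.431, 0.561]
force: [-0.9, 0.7, -0.2]
finger_gap: 0.127
t 25.65 tcp [ 0.4987 -0.0177  0.0539] F [-0.9  0.7 -0.2] gap 1.08 head 14.9 q [-0.26  0.69  1.89  0.    0.56 -0.52]
{'n': 3316, 'px': (np.float64(322.1), np.float64(85.1)), 'mean': array([0.4769, 0.0655, 0.0788]), 'z': np.float64(0.079), 'circ': array([477.1,  65. ]), 'r': 12.0}
```

View pics/s20.png

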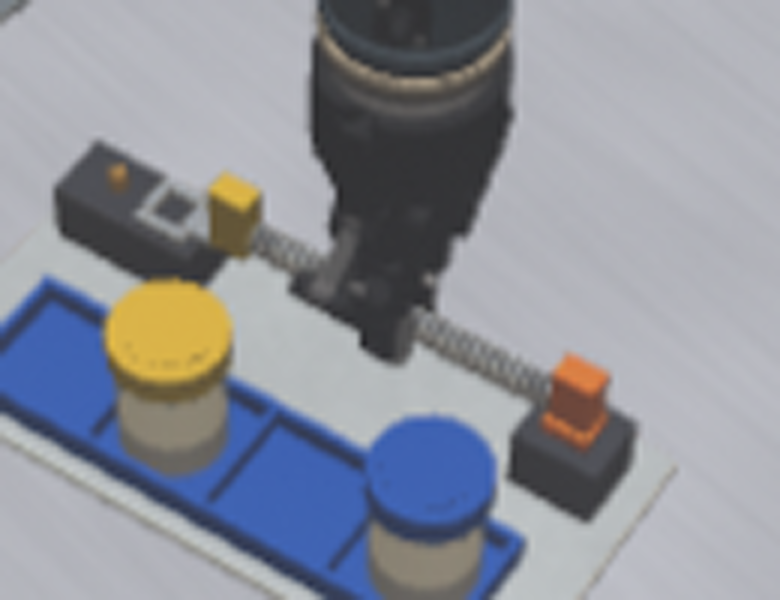

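The pin is seated: tab top at 0.079, orange foot on the block, and the eye lying on the post block short of the post. Releasing and moving over the eye tab.

```bash
python3 -m handwheel '[0,0,0,0,0,0,2,0,0,0,0,0,0,3,0,0,0,0,0,0,3,0,-1,0,0,0,0,3,0,-3,0,0,0,0,3,0,-5,0,0,0,0,3,0,-6.5,0,0,0,0,3]'; python3 -m handwheel '[3,0,0,0,0,0,3,6,0,0,0,0,0,3,7.5,0,0,0,0,0,3,8,0,0,0,0,0,3,8,0,0,0,0,0,3,8,0,0,0,0,0,3]'
python3 - <<'E'
from h import *
show()
s=snap("wrist"); C=wcloud(s); save(s,"w21.png"); np.savez("w21.npz",**s)
print(blob(s,C,"yellow",(.06,.08)),blob(s,C,"orange",(.06,.09),(.477,.065),.04))
t=snap("top"); C=cloud(t); print("top y",blob(t,C,"yellow",(.06,.08),(.52,-.1),.03),"o",blob(t,C,"orange",(.06,.09),(.477,.065),.03)); save(t,"t21.png",(230,180,450,340),3.6)
E
```

```text
t: 26.33
tcp_pos: [0.499, -0.0178, 0.1207]
tool_rot: [-0.56, 0.431, -0.431, 0.561]
force: [1.4, -0.4, -0.6]
finger_gap: 0.347
t: 26.83
tcp_pos: [0.5182, -0.0943, 0.1187]
tool_rot: [0.561, -0.432, 0.43, -0.56]
force: [-0.5, 0.0, 0.3]
finger_gap: 0.351
t 26.83 tcp [ 0.5182 -0.0943  0.1187] F [-0.5  0.   0.3] gap 3.0 head 14.9 q [-0.39  0.59  1.79  0.    0.76 -0.65]
{'n': 1103, 'px': (np.float64(331.3), np.float64(276.4)), 'mean': array([ 0.5228, -0.0918,  0.0774]), 'z': np.float64(0.0783), 'circ': array([552.9, -68.4]), 'r': 53.4} None
top y None o {'n': 73, 'px': (np.float64(284.7), np.float64(293.8)), 'mean': array([0.4777, 0.0633, 0.0781]), 'z': np.float64(0.0779), 'circ': array([477.4,  62.8]), 'r': 10.6}
```

View pics/w21.png

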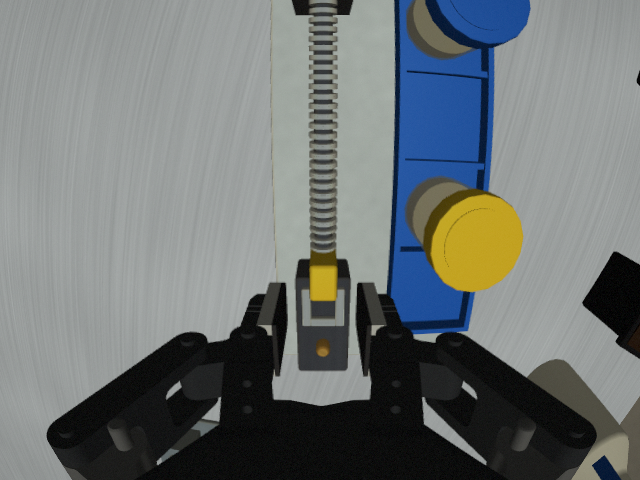

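View pics/t21.png

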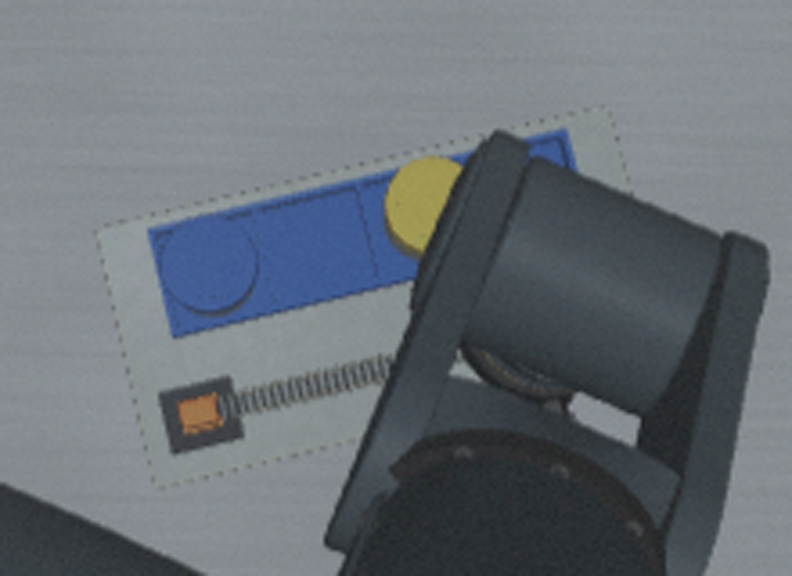

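Run:
```python
from h import *
s=dict(np.load("w21.npz")); C=wcloud(s); b=blob(s,C,"yellow",(.074,.081),(.52,-.097),.02); print(b, tocar(b["mean"]))
st=manip.sense(); print("tcp car",tocar(st["tcp_pos"]).round(4))
print("post top wrist", tocar(wplane(s,322.5,347.5,.05)).round(4))
plan(car(-.042,-.0535,.09),15)
```

```text
{'n': 1003, 'px': (np.float64(323.1), np.float64(281.9)), 'mean': array([ 0.5195, -0.0953,  0.0782]), 'z': np.float64(0.0783), 'circ': array([519.3, -96.3]), 'r': 11.2} [-0.04226957 -0.04996076  0.0782    ]
tcp car [-0.0431 -0.048   0.1186]
post top wrist [-0.0426 -0.1093  0.05  ]
shift cm [0.55 2.86 0.12] rot [ 0.002 -0.001 -0.002]
```

The eye tab is about 5 mm further along the spring, at (323,282). Going down onto it.

```bash
python3 -m handwheel '[0.5,0,0.09,0,0,0,3,0.5,1.5,0.09,0,0,0,3,0.5,3,0.09,0,0,0,3,0.5,4.5,0.09,0,0,0,3,0.5,5.2,0.09,0,0,0,3,0.5,5.4,0.09,0,0,0,3,0.5,5.4,0.09,0,0,0,3]' ; python3 -m handwheel '[0,0,0,0,0,0,2.2,0,0,0,0,0,0,1.6,0,0,0,0,0,0,1,0,0,0,0,0,0,1,0,0,0,0,0,0,1,0,0,0,0,0,0,1]' 50
python3 - <<'E'
from h import *
show(); s=snap("wrist"); save(s,"w22.png"); t=snap("scene"); save(t,"s22.png",(270,160,400,260),6)
print(tocar(manip.sense()["tcp_pos"]).round(4))
E
```

```text
t: 27.52
tcp_pos: [0.5211, -0.0992, 0.0645]
tool_rot: [0.561, -0.431, 0.43, -0.561]
force: [-0.4, -0.9, 0.2]
finger_gap: 0.354
t: 28.02
tcp_pos: [0.522, -0.0998, 0.0657]
tool_rot: [-0.56, 0.43, -0.432, 0.561]
force: [0.8, 0.8, 5.3]
finger_gap: 0.155
t 28.02 tcp [ 0.522  -0.0998  0.0657] F [0.8 0.8 5.3] gap 1.32 head 14.9 q [-0.4   0.69  1.81  0.    0.64 -0.66]
[-0.041  -0.055   0.0657]
```

View pics/w22.png

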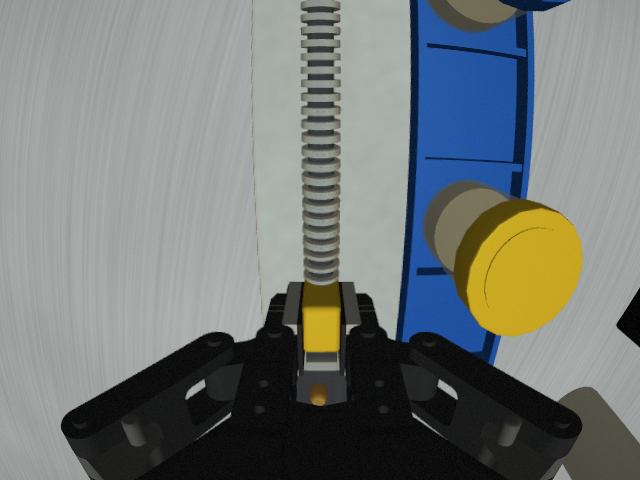

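View pics/s22.png

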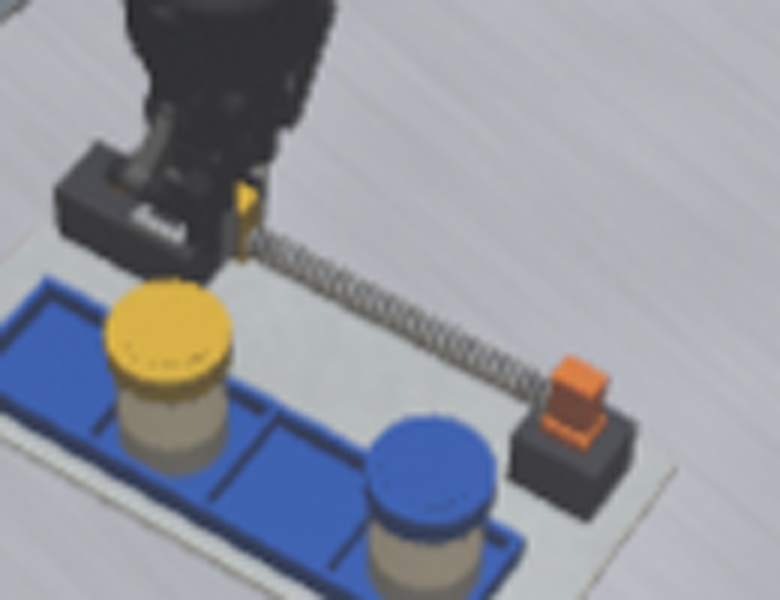

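The tab is gripped. I'll lift the eye about 13 mm while tilting to match the spring's pitch about the pin.

```bash
python3 -m handwheel '[0,-0.3,0,0,0,-0.015,1,0,-0.6,0,0,0,-0.035,1,0,-0.9,0,0,0,-0.055,1,0,-1.15,0,0,0,-0.065,1,0,-1.15,0,0,0,-0.065,1]' 60
python3 - <<'E'
from h import *
show(); s=snap("wrist"); save(s,"w23.png"); t=snap("scene"); save(t,"s23.png",(270,160,400,260),6)
print(tocar(manip.sense()["tcp_pos"]).round(4))
E
```

```text
t: 28.53
tcp_pos: [0.5212, -0.0991, 0.0768]
tool_rot: [0.575, -0.412, 0.449, -0.546]
force: [0.4, 0.1, 0.8]
finger_gap: 0.151
t 28.53 tcp [ 0.5212 -0.0991  0.0768] F [0.4 0.1 0.8] gap 1.29 head 14.9 q [-0.37  0.67  1.82 -0.09  0.62 -0.56]
[-0.0417 -0.0542  0.0764]
```

View pics/s23.png

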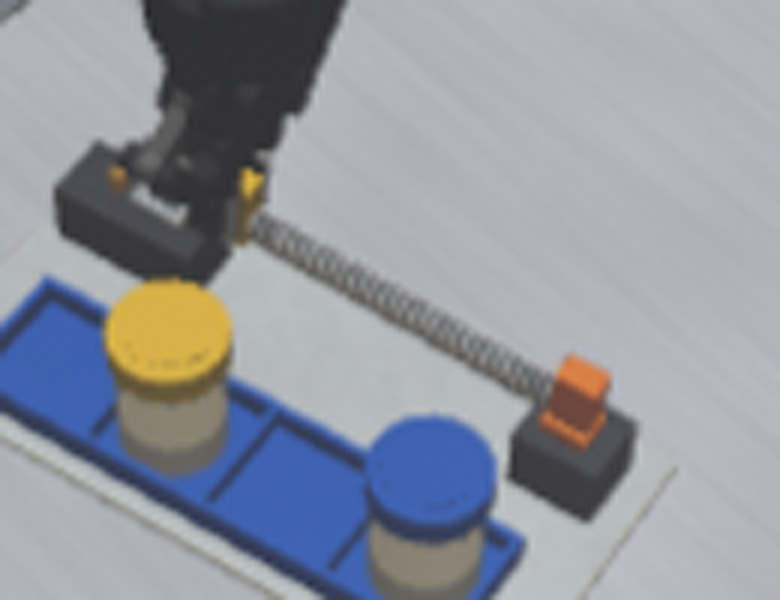

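No load on the wrist, so the pitch matches. Now stretching 29 mm along the spring.

```bash
python3 -m handwheel '[0.4,0,0,0,0,0,1,0.8,0,0,0,0,0,1,1.2,0.05,0,0,0,0,1,1.6,0.05,0,0,0,0,1,2.0,0.1,0,0,0,0,1,2.4,0.1,0,0,0,0,1,2.8,0.1,0,0,0,0,1,2.9,0.1,0,0,0,0,1,2.9,0.1,0,0,0,0,1]' 80
python3 - <<'E'
from h import *
show(); s=snap("wrist"); save(s,"w24.png"); save(s,"w24c.png",(240,220,400,420),3); t=snap("scene"); save(t,"s24.png",(270,160,400,260),6)
print(tocar(manip.sense()["tcp_pos"]).round(4))
t=snap("top"); save(t,"t24.png",(230,180,450,340),3.6); print("o",blob(t,cloud(t),"orange",(.06,.09),(.477,.065),.03))
E
```

```text
t: 29.38
tcp_pos: [0.5273, -0.1266, 0.0766]
tool_rot: [0.574, -0.415, 0.448, -0.546]
force: [-0.4, 7.0, -0.2]
finger_gap: 0.145
t 29.38 tcp [ 0.5273 -0.1266  0.0766] F [-0.4  7.  -0.2] gap 1.24 head 14.8 q [-0.42  0.68  1.79 -0.08  0.64 -0.61]
[-0.0429 -0.082   0.0765]
o None
```

View pics/w24c.png

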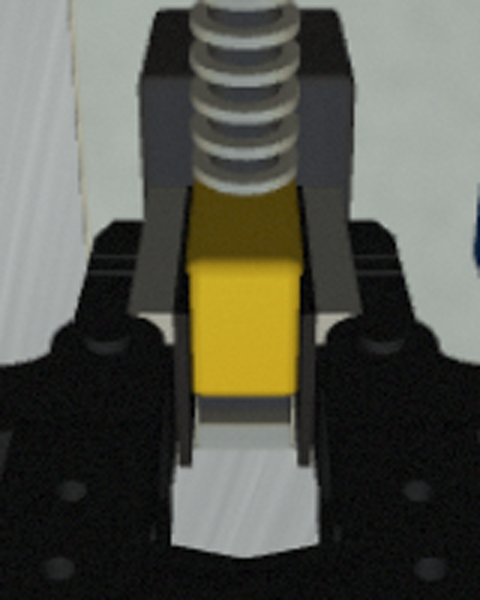

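View pics/s24.png

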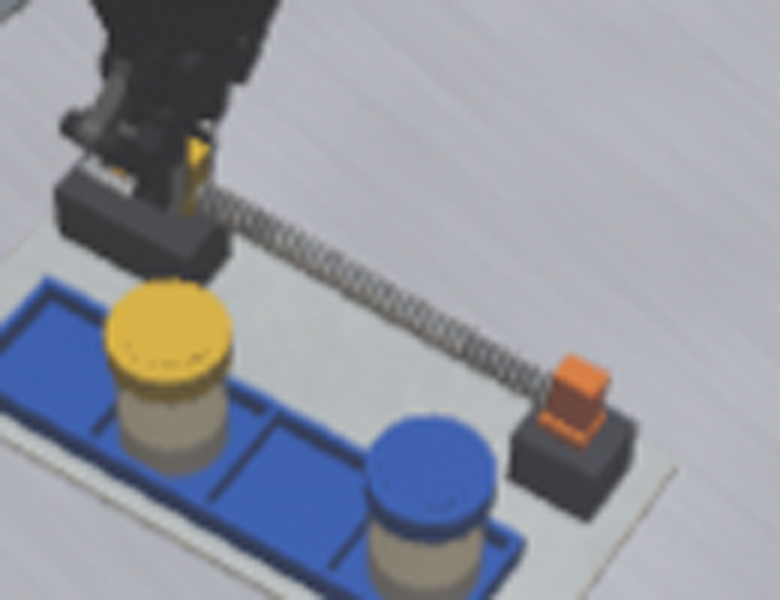

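View pics/t24.png

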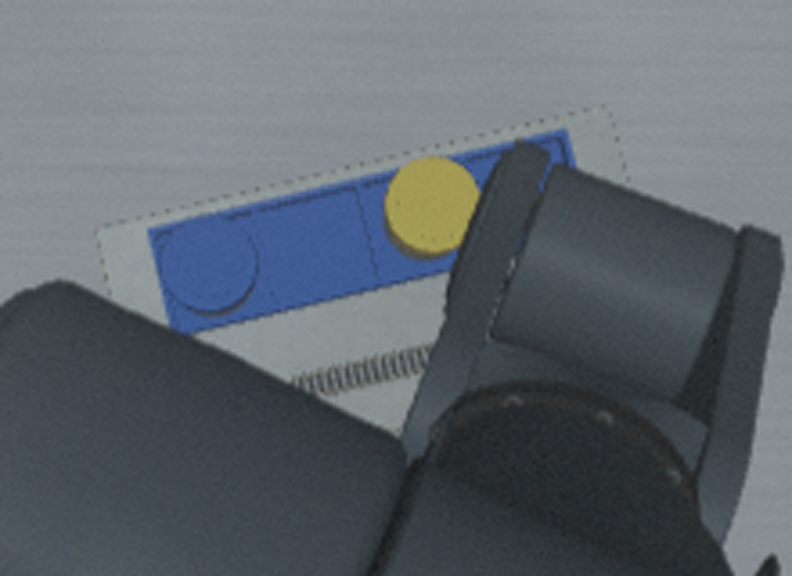

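Run:
```python
from h import *
t=snap("scene"); np.savez("s25.npz",**t); im=t["frame"][175:205,270:320,::-1].astype(float)*1.5
cv2.imwrite("pics/s25.png",cv2.resize(np.clip(im,0,255).astype(np.uint8),None,fx=14,fy=14,interpolation=cv2.INTER_CUBIC))
P=cv2.projectPoints(np.array([car(-.042,-.115,.05),car(-.042,-.115,.04)]),np.array(t["rvec"],float),np.array(t["tvec"],float),np.array(t["camera_matrix"]),None)[0][:,0]; print(P, (P-[270,175])*14)
```

```text
[[288.56873288 187.93849643]
 [288.76354753 190.44388485]] [[259.96226032 181.13895003]
 [262.68966545 216.21438787]]
```

View pics/s25.png

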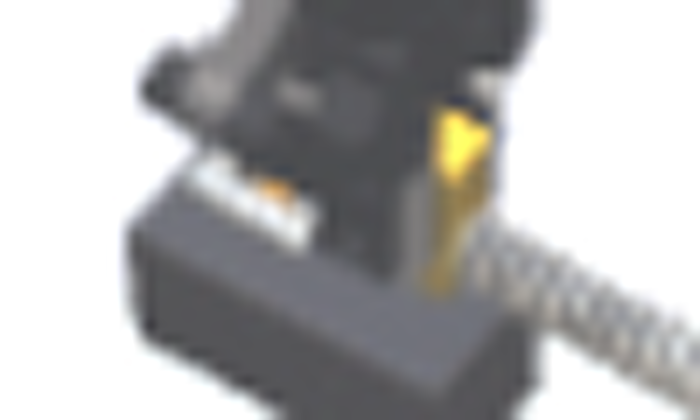

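Run:
```python
from h import *
t=dict(np.load("s25.npz"))
def pr(p): return ((cv2.projectPoints(np.array([p]),t["rvec"],t["tvec"],t["camera_matrix"],None)[0][0,0]-[270,175])*14).round(0)
for z in (.054,.059):
  print(z,[pr(car(-.042+.013,-.115+d,z+ -d*.06)) for d in (-.013,.013)])
print("block corners",[pr(car(-.042+.017,y,.04)) for y in(-.139,-.067)],"far",[pr(car(-.042-.017,y,.04)) for y in(-.139,-.067)])
```

```text
0.054 [array([160., 179.]), array([275., 245.])]
0.059 [array([158., 161.]), array([273., 228.])]
block corners [array([104., 219.]), array([421., 389.])] far [array([213., 104.]), array([527., 269.])]
```

The eye's near bar, from (185,175) to (310,245), surrounds the post at (275,190) to within about 1 mm. I'll add 2 mm of stretch to make up for levelling, then lower over the post.

```bash
python3 -m handwheel '[0.2,0,0,0,0,0,1,0.2,0.2,0,0,0,0.01,1,0.2,0.4,0,0,0,0.02,1,0.2,0.55,0,0,0,0.03,1]' 80; python3 -m handwheel '[0,0.15,0,0,0,0.01,1,0,0.3,0,0,0,0.02,1,0,0.4,0,0,0,0.03,1]'
python3 - <<'E'
from h import *
show(); print(tocar(manip.sense()["tcp_pos"]).round(4)); t=snap("scene"); im=t["frame"][175:205,270:320,::-1].astype(float)*1.5
cv2.imwrite("pics/s26.png",cv2.resize(np.clip(im,0,255).astype(np.uint8),None,fx=14,fy=14,interpolation=cv2.INTER_CUBIC))
E
```

```text
t: 29.92
tcp_pos: [0.5277, -0.1283, 0.0711]
tool_rot: [0.567, -0.424, 0.439, -0.553]
force: [-0.9, 7.3, -0.9]
finger_gap: 0.15
t: 30.17
tcp_pos: [0.5278, -0.1286, 0.0669]
tool_rot: [0.561, -0.432, 0.431, -0.559]
force: [-1.1, 7.7, -2.0]
finger_gap: 0.148
t 30.17 tcp [ 0.5278 -0.1286  0.0669] F [-1.1  7.7 -2. ] gap 1.26 head 14.8 q [-0.44  0.7   1.77 -0.    0.67 -0.7 ]
[-0.0429 -0.0843  0.0669]
```

View pics/s26.png

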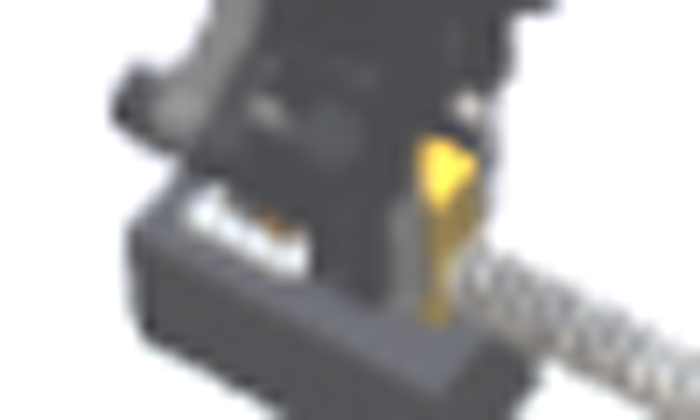

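The eye is descending round the post, with the post's orange visible behind the bar at (265,220). Lowering the last couple of millimetres.

```bash
python3 -m handwheel '[0,0.1,0,0,0,0.002,1,0,0.2,0,0,0,0.002,1,0,0.2,0,0,0,0.002,1]' 80; python3 -m handwheel '[0,0.1,0,0,0,0,1,0,0.15,0,0,0,0,1]'
python3 - <<'E'
from h import *
show(); print(tocar(manip.sense()["tcp_pos"]).round(4)); t=snap("scene"); im=t["frame"][175:205,270:320,::-1].astype(float)*1.5
cv2.imwrite("pics/s27.png",cv2.resize(np.clip(im,0,255).astype(np.uint8),None,fx=14,fy=14,interpolation=cv2.INTER_CUBIC))
E
```

```text
t: 30.47
tcp_pos: [0.5279, -0.1288, 0.0659]
tool_rot: [0.561, -0.432, 0.43, -0.56]
force: [-2.5, 7.2, 5.0]
finger_gap: 0.146
t: 30.63
tcp_pos: [0.5279, -0.1288, 0.0659]
tool_rot: [0.561, -0.432, 0.431, -0.56]
force: [-5.0, 8.0, 20.6]
finger_gap: 0.147
t 30.63 tcp [ 0.5279 -0.1288  0.0659] F [-5.   8.  20.6] gap 1.25 head 14.8 q [-0.44  0.7   1.77 -0.    0.67 -0.7 ]
[-0.0428 -0.0845  0.0659]
```

View pics/s27.png

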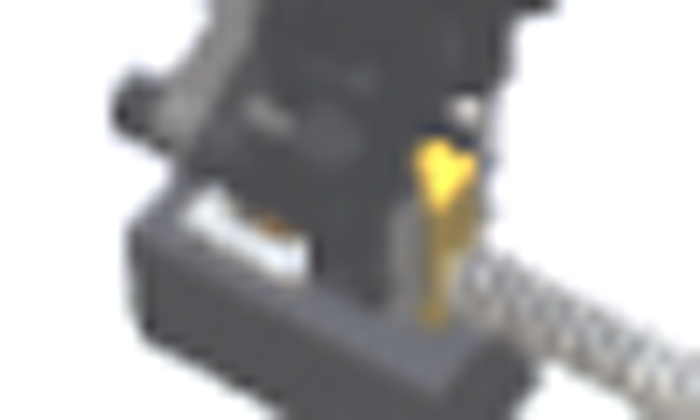

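There's 20 N of contact at the same height as when the tab was first gripped on the block, so the eye is down. Releasing.

```bash
python3 -m handwheel '[0,0,0,0,0,0,1.6,0,0,0,0,0,0,2.2,0,0,0,0,0,0,2.8,0,0,0,0,0,0,3]' 30; python3 -m handwheel '[0,-1,0,0,0,0,3,0,-2.5,0,0,0,0,3,0,-4,0,0,0,0,3,0,-6,0,0,0,0,1,0,-6.5,0,0,0,0,0,0,-6.5,0,0,0,0,0,0,-6.5,0,0,0,0,0]'
python3 - <<'E'
from h import *
show(); print(tocar(manip.sense()["tcp_pos"]).round(4))
s=snap("wrist"); save(s,"w28.png"); C=wcloud(s); np.savez("w28.npz",**s)
print(blob(s,C,"yellow",(.07,.095),(.527,-.127),.02))
t=snap("scene"); save(t,"s28.png",(270,160,400,260),6)
E
```

```text
t: 31.02
tcp_pos: [0.5301, -0.1311, 0.0643]
tool_rot: [0.561, -0.43, 0.432, -0.56]
force: [-1.6, 0.6, -0.4]
finger_gap: 0.357
t: 31.6
tcp_pos: [0.5295, -0.1301, 0.1296]
tool_rot: [0.561, -0.43, 0.432, -0.56]
force: [0.2, -0.4, -0.1]
finger_gap: -0.002
t 31.6 tcp [ 0.5295 -0.1301  0.1296] F [ 0.2 -0.4 -0.1] gap -0.02 head 14.9 q [-0.44  0.59  1.74 -0.    0.81 -0.7 ]
[-0.0416 -0.0861  0.1296]
{'n': 954, 'px': (np.float64(318.9), np.float64(253.5)), 'mean': array([ 0.526 , -0.1212,  0.0785]), 'z': np.float64(0.0785), 'circ': array([ 526.1, -122.1]), 'r': 11.4}
```

View pics/w28.png

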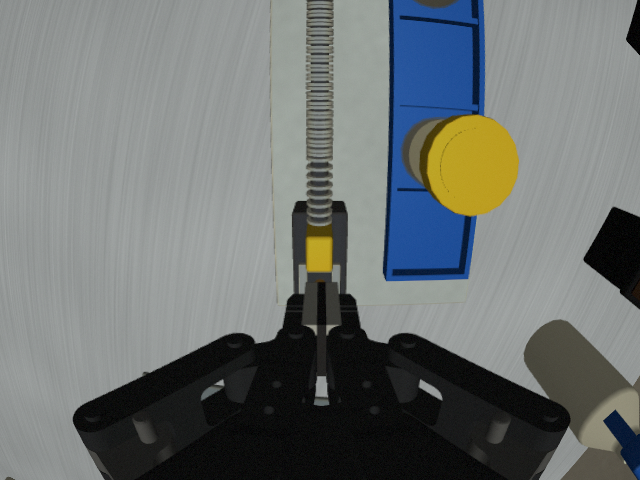

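View pics/s28.png

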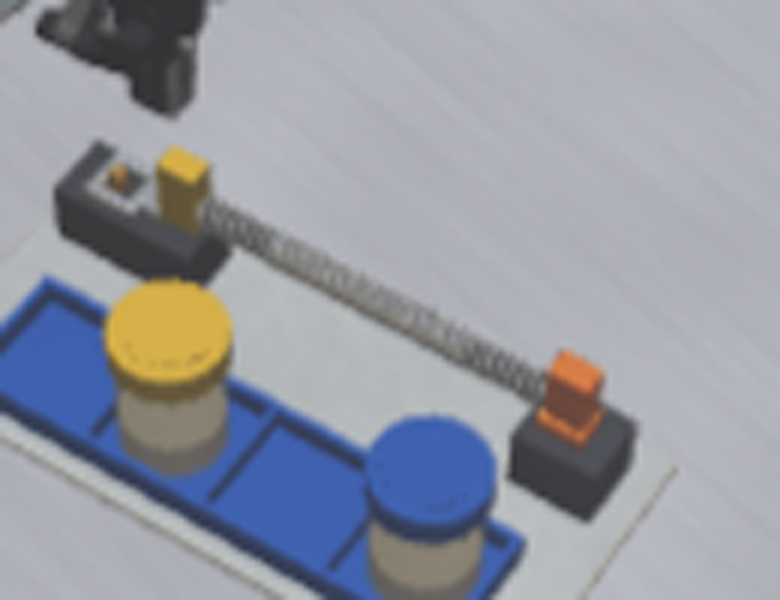

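The eye encloses the post. The hook end shifted and may have ridden up, so I'll press the eye tab first and then the hook tab.

```bash
python3 -m handwheel '[-0.6,0,-0.1,0,0,0,0,-0.6,1,-0.1,0,0,0,0,-0.6,2,-0.1,0,0,0,0,-0.6,2.8,-0.1,0,0,0,0,-0.6,3.2,-0.1,0,0,0,0,-0.6,3.2,-0.1,0,0,0,0]'; python3 -m handwheel '[0,0.1,0,0,0,0,0,0,0.2,0,0,0,0,0,0,0.2,0,0,0,0,0]'; python3 -m handwheel '[0,0.1,0,0,0,0,0,0,0.1,0,0,0,0,0]'
```

```text
t: 32.2
tcp_pos: [0.5262, -0.1241, 0.0958]
tool_rot: [0.561, -0.431, 0.431, -0.56]
force: [0.9, -0.2, 0.0]
finger_gap: 0.001
t: 32.45
tcp_pos: [0.5271, -0.1246, 0.0954]
tool_rot: [0.561, -0.43, 0.432, -0.56]
force: [-0.0, 1.1, -0.6]
finger_gap: 0.001
t: 32.62
tcp_pos: [0.5272, -0.1246, 0.0951]
tool_rot: [0.561, -0.43, 0.432, -0.56]
force: [-0.7, 0.1, 3.1]
finger_gap: -0.002
```

```bash
python3 -m handwheel '[0,0.1,0,0,0,0,0,0,0.15,0,0,0,0,0]'; python3 -m handwheel '[0,0.05,0,0,0,0,0,0,0.05,0,0,0,0,0]'
```

```text
t: 32.78
tcp_pos: [0.5273, -0.1246, 0.095]
tool_rot: [0.561, -0.43, 0.432, -0.56]
force: [-3.9, 2.0, 18.3]
finger_gap: -0.0
t: 32.95
tcp_pos: [0.5273, -0.1246, 0.095]
tool_rot: [0.561, -0.429, 0.432, -0.56]
force: [-3.3, 1.1, 17.9]
finger_gap: -0.001
```

```bash
python3 -m handwheel '[0,-1,0,0,0,0,0,0,-3,0,0,0,0,0,-3,-4,0,0,0,0,0,-6,-4,0,0,0,0,0,-8,-4,0,0,0,0,0,-10,-4,0,0,0,0,0,-10,-4,0,0,0,0,0]'
python3 - <<'E'
from h import *
show(); s=snap("wrist"); save(s,"w29.png"); C=wcloud(s); b=blob(s,C,"orange",(.06,.1),(.477,.065),.04);print(b,tocar(b["mean"]))
t=snap("top"); b=blob(t,cloud(t),"orange",(.06,.1),(.477,.063),.04);print(b); b and print(tocar(b["mean"])); print("tcp",tocar(manip.sense()["tcp_pos"]))
E
```

```text
t: 33.53
tcp_pos: [0.499, -0.0245, 0.1323]
tool_rot: [0.562, -0.43, 0.43, -0.56]
force: [-0.8, -0.5, -0.9]
finger_gap: -0.0
t 33.53 tcp [ 0.499  -0.0245  0.1323] F [-0.8 -0.5 -0.9] gap -0.0 head 15.1 q [-0.27  0.55  1.85 -0.    0.75 -0.53]
{'n': 920, 'px': (np.float64(325.5), np.float64(91.8)), 'mean': array([0.4775, 0.0629, 0.0779]), 'z': np.float64(0.0783), 'circ': array([477. ,  63.6]), 'r': 11.1} [-0.04189521  0.11371422  0.0779    ]
{'n': 51, 'px': (np.float64(284.2), np.float64(293.5)), 'mean': array([0.4783, 0.0643, 0.0773]), 'z': np.float64(0.0773), 'circ': array([477.5,  63. ]), 'r': 9.4}
[-0.04076017  0.11485944  0.0773    ]
tcp [-0.04210311  0.02031249  0.13244198]
```

View pics/w29.png

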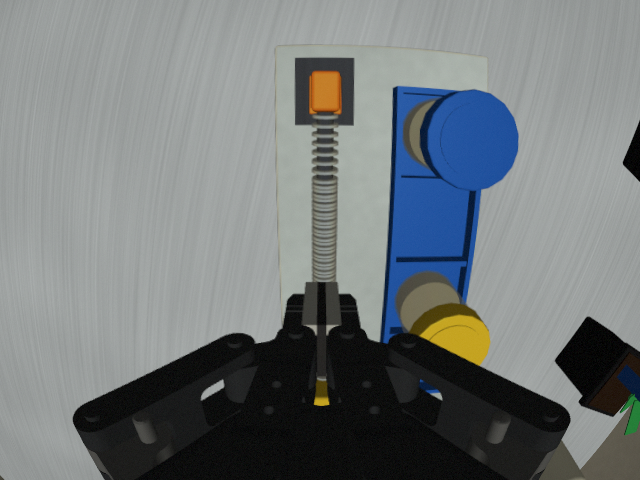

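The hook tab, at (326,92), reads a top height of 0.078, so it's down. I'll press it anyway to be sure.

```bash
python3 -m handwheel '[-3,0,0,0,0,0,0,-6,0,0,0,0,0,0,-9,0,0,0,0,0,0,-9.2,0,0,0,0,0,0,-9.2,1,0,0,0,0,0,-9.2,2,0,0,0,0,0,-9.2,3,0,0,0,0,0,-9.2,3.5,0,0,0,0,0,-9.2,3.5,0,0,0,0,0]'; python3 -m handwheel '[0,0.1,0,0,0,0,0,0,0.2,0,0,0,0,0,0,0.2,0,0,0,0,0]'; python3 -m handwheel '[0,0.1,0,0,0,0,0,0,0.1,0,0,0,0,0]'
```

```text
t: 34.38
tcp_pos: [0.478, 0.06, 0.096]
tool_rot: [0.561, -0.431, 0.432, -0.559]
force: [-0.7, -0.2, 0.7]
finger_gap: 0.002
t: 34.63
tcp_pos: [0.4783, 0.0607, 0.0952]
tool_rot: [0.561, -0.43, 0.432, -0.56]
force: [0.5, -0.2, 0.2]
finger_gap: 0.003
t: 34.8
tcp_pos: [0.4783, 0.0608, 0.0951]
tool_rot: [0.561, -0.429, 0.432, -0.56]
force: [-0.5, -0.6, 7.7]
finger_gap: 0.001
```

```bash
python3 -m handwheel '[0,0.06,0,0,0,0,0,0,0.1,0,0,0,0,0]'; python3 -m handwheel '[0,-1,0,0,0,0,0,0,-3,0,0,0,0,0,0,-6,0,0,0,0,0,0,-9,0,0,0,0,0,0,-12,0,0,0,0,0,3,-14,0,0,0,0,0,7,-14,0,0,0,0,0,11,-14,0,0,0,0,0,11,-14,0,0,0,0,0]'
python3 - <<'E'
from h import *
show(); s=snap("scene"); save(s,"s30.png",(260,150,400,270),5.5); w=snap("wrist"); save(w,"w30.png"); t=snap("top"); save(t,"t30.png")
E
```

```text
t: 34.97
tcp_pos: [0.4784, 0.0608, 0.0949]
tool_rot: [0.561, -0.429, 0.433, -0.56]
force: [-3.2, -1.0, 20.0]
finger_gap: 0.004
t: 35.72
tcp_pos: [0.5095, -0.0512, 0.2349]
tool_rot: [0.56, -0.428, 0.436, -0.559]
force: [0.9, -0.3, 0.0]
finger_gap: 0.001
t 35.72 tcp [ 0.5095 -0.0512  0.2349] F [ 0.9 -0.3  0. ] gap 0.01 head 14.6 q [-0.32  0.39  1.73 -0.01  1.01 -0.57]
```

View pics/s30.png

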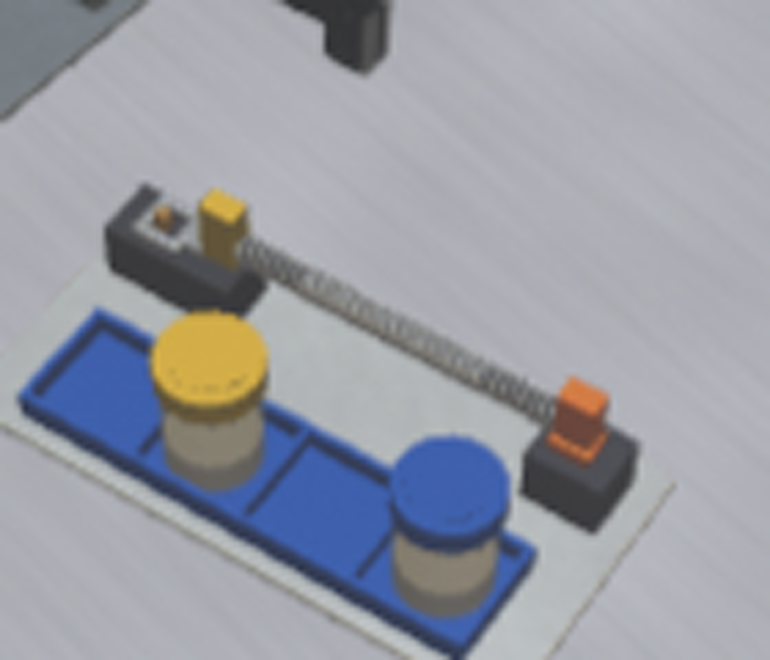

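View pics/w30.png

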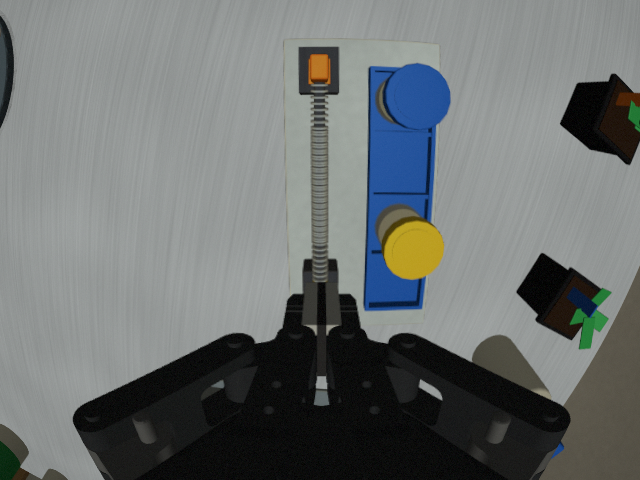

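Both ends look seated. I'll move the arm clear for a last unobstructed check.

```bash
python3 -m handwheel '[4,0,0,0,0,0,0,8,0,0,0,0,0,0,12,0,-2,0,0,0,0,16,0,-4,0,0,0,0,20,0,-6,0,0,0,0,24,0,-8,0,0,0,0,28,0,-8,0,0,0,0,30,0,-8,0,0,0,0,30,0,-8,0,0,0,0]'
python3 - <<'E'
from h import *
show(); t=snap("top"); C=cloud(t); save(t,"t31.png",(235,180,425,325),4.2)
for n,c,z,p,r in [("lid4","yellow",(.06,.1),(.589,-.056),.04),("lid3","blue",(.06,.1),(.557,.06),.04),("hook","orange",(.06,.1),(.477,.063),.03),("eyetab","yellow",(.06,.1),(.528,-.127),.025)]:
    b=blob(t,C,c,z,p,r); print(n,b["n"],b["z"],b["circ"],tocar(b["mean"]).round(4), tocar([*b["circ"]/1000,0]).round(4))
t0=np.load("top0.npz"); 
for (u,v) in [(175,95),(260,145),(360,130),(420,145)]: print(C[v,u].round(3))
d=cv2.absdiff(t["frame"],t0["frame"]).max(2); print("pots diff",(d[60:170,140:450]>40).sum())
E
```

```text
t: 36.62
tcp_pos: [0.5069, -0.3605, 0.234]
tool_rot: [0.561, -0.429, 0.434, -0.559]
force: [1.2, -0.1, -0.4]
finger_gap: 0.001
t 36.62 tcp [ 0.5069 -0.3605  0.234 ] F [ 1.2 -0.1 -0.4] gap 0.01 head 14.7 q [-0.8   0.54  1.46 -0.    1.14 -1.05]
lid4 535 0.0822 [589.2 -57.6] [ 0.0345 -0.0315  0.0822] [ 0.0348 -0.0316  0.    ]
lid3 578 0.082 [556.  60.] [0.0323 0.0905 0.082 ] [0.0332 0.0906 0.    ]
hook 73 0.0777 [478.3  61.9] [-0.0415  0.1117  0.0775] [-0.0414  0.1125  0.    ]
eyetab 71 0.0779 [ 526.3 -124. ] [-0.0426 -0.0793  0.0777] [-0.0431 -0.0794  0.    ]
[0.854 0.286 0.104]
[0.761 0.118 0.095]
[ 0.796 -0.074  0.093]
[ 0.747 -0.176  0.169]
pots diff 0
```

View pics/t31.png

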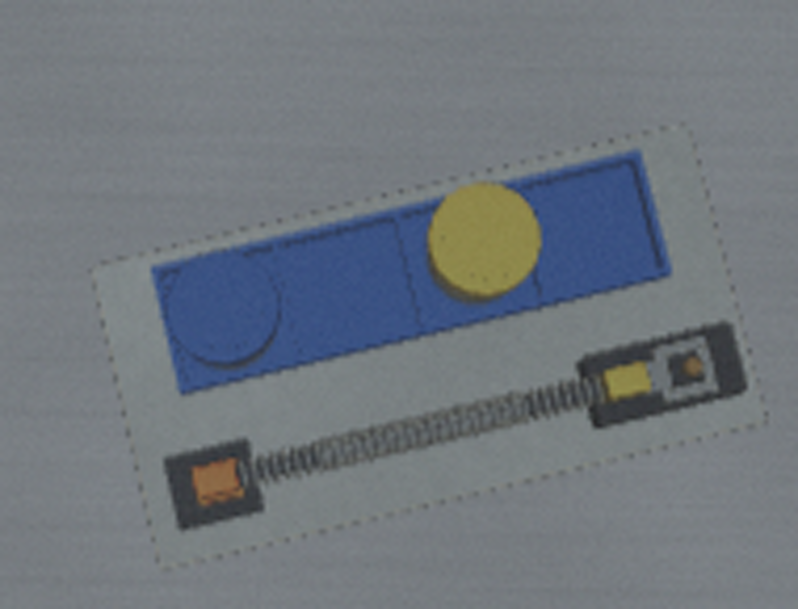

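Everything measures within limits. One last look over the whole bench for any jar the arm may have been hiding.

Run:
```python
from h import *
s=snap("scene"); save(s,"s32.png"); t=snap("top"); save(t,"t32.png")
```

```text
(no output)
```

View pics/s32.png

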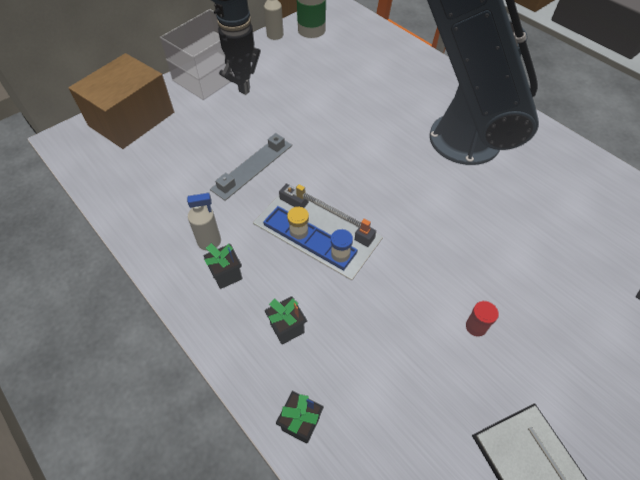

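View pics/t32.png

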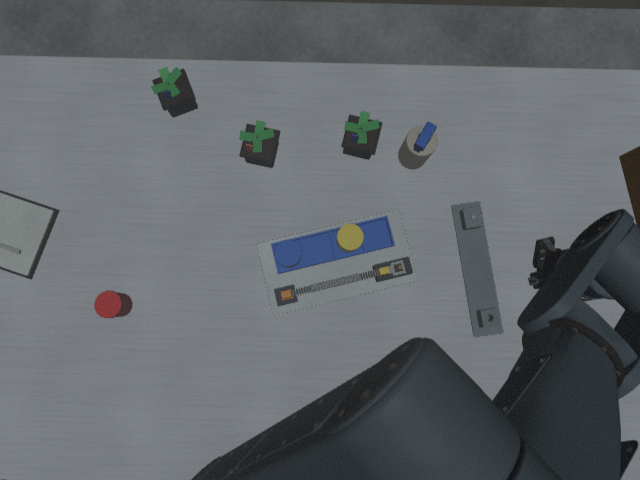

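The only jars are the two now in the carrier. The red look-alike (109,304), the pots and the sprayer (420,145) are where they started, and the arm is clear. Handing in.

```bash
python3 -c "
from station import manip
print(manip.sign_off())"
```

```text
the job is handed in; nothing more can be done
None
```

The job is done and handed in at about 37 s. The sign-off gave no verdict.

- **Jars:** Only two were on the bench. The yellow one (jar4) went into compartment 3 and the blue one (jar3) into compartment 1. I pressed each lid to its stop; both tops now read 82 mm above the bench, as expected for fully home. Both jars sit within about 2.5 mm of their compartment centres.
- **Spring:** I dropped the pin into the hole first, then stretched the spring about 30 mm and put the eye over the post. I then pressed both ends down with about 18–20 N, with no further travel. Both tab tops read 78 mm, which is the seated height. By the last top view, the pin is about 2.5–3 mm off the hole's axis (limit 6) and the eye about 3.5 mm from the post's centre (limit 7).
- **Left alone:** The pots and spray bottle show no change from the first top picture, and the red look-alike was not touched. The arm ended clear of everything.
- **Disagreement:** The wrist and top cameras differed by 2–4 mm along the carrier throughout. I placed things using both, and the final numbers above come from the top camera.

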